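Clip and pull-test the lift valves of an organ rail

ROBOT

A 6-joint arm with a two-finger parallel gripper is mounted at the origin on the work surface. World frame = base frame: x ahead of the robot, y to its left, z up, the work surface at z = 0. Lengths are in mm, angles in rad, forces in N, time in s.
With the tool pointing down it reaches from about 350 to 975 mm from the base axis. Payload 7.1 kg.
Tool frame: the origin (TCP) lies at the very end of the fingers, on their centre line; the grasp point (between the pads) lies 19 mm behind it; y points along the fingers, x is the direction in which the jaws open and shut, and the axes are right-handed (so a half turn about y gives the same grasp; the last joint's range is limited). The gripper opens to 88 mm and grips with 3 to 60 N. Pads are 20 mm wide; open, the fingers measure 115 mm over their backs; the gripper's body (75 mm by 178 mm) begins 61 mm behind the grasp point.
Start: joints at [-1.354, 0.423, 1.63, -0, 1.089, -0.019], TCP at [146.032, -607.684, 222.675] pointing down, gripper open.
Joint ranges: [-3, 3], [-0.9, 2.11], [0.09, 2.58], [-1.31, 4.45], [0.11, 2.69], [-2.54, 2.54]. Speed limits (rad/s): [2.39, 2.39, 3.01, 3.14, 3.14, 3.14].

INTERFACE

Orientations are given as a rotation vector (axis times angle).
In Python, from workcell import ctrl gives the robot as it stands. The module is installed in compiled form; this text tells all that it offers.
- The arm moves only by the tool carry_out, never from a script. Its arguments are lists of equal length, an entry for each row: "delta_pos": the shift along the tool's x, y, z in cm, a list of three; "rotation": the turn, a rotation vector about the tool's x, y, z in rad, a list of three. In form: {"delta_pos": [[dx, dy, dz], ...], "rotation": [[wx, wy, wz], ...]}. A call has 1 to 12 rows; each row is the pose to reach, as a shift and turn from the pose commanded when the call began, along the tool's axes at that moment; what a row does not reach only later rows make up. A row lasts 1/12 s, in which the tool goes at most 41.7 mm and 7.16 degrees, less where a joint would pass 70% of its speed; a pose out of reach is approached as far as the arm can. A call with a gripper value outside its range is refused whole. "hand" is the closure in counts, from 0 (fully open) to 255 (shut), set as the call begins (left out, the last holds). The fingers move at their own pace and stop on an object; the grip force is fixed at half the most. Time passes only in rows, so rows that repeat a pose let the fingers close. It gives the time, the measured TCP pose, the force and the opening at its end, in the units of the state.
- ctrl.get_obs(): the state, without advancing time (a new reading comes with each control period).
- ctrl.get_image(name): name is "side" or "top" or "wrist"; returns the picture (400x640x3 uint8, red, green, blue); there is no depth.
- ctrl.camera_info(name): a dict with "fov_y" (degrees; the focal length in pixels is half the picture's height over the tangent of half this angle, whatever the lens; pixels are square), "cx", "cy" (the principal point, pixels), "k1" (the pictures are not rectified: a ray, as slopes to the right and down, at radius r is drawn at 1 + k1 r^2 times it, then the intrinsics apply), "R" (3x3) and "t" (3): a world point X has camera coordinates R X + t; the wrist camera has in their place "T_tool_cam" (4x4, takes a point from camera to tool coordinates, whose origin is the TCP and whose axes are the tool frame's). Camera axes: x right, y down, z forward; pixel columns grow to the right and rows downward; lengths in mm; the calibration is good to about 2 mm. A picture is of the moment at which its call begins: read the wrist's pose just before it. camera_info takes no time and is no camera call.
- ctrl.close_job(): hands the job in, once; it reports no verdict.
The state is a dict: "t": time; "qpos": joint angles; "qvel": joint speeds; "joint_torque": joint torques, N m; "ee_pos": TCP position; "orientation": TCP orientation; "ft_force": force on the tool from outside, world axes, zero at the start; "moment": the same for the moment, N m; "width": finger opening in mm.
Only numpy, scipy, OpenCV 4.12 (cv2) and the standard library are available. Lean on these libraries where they do the work, as an engineer would, in place of code of your own. Each camera call takes 0.05 s, during which the arm holds its last target.

TASK

Hold the valve rail down in its jig: slide the clamp over the rail's end and turn its knob clockwise until tight. Push a red-handled spring clip fully home into the stem groove of every valve and, working from the clamp end, prove each one: pull its wooden knob straight up with slowly rising force to about 15 N (never 20 N), which lifts its spring cup about 1 cm, keep it still there for a second, then let it down. When all have held, turn the clamp knob all the way back and slide the clamp right back off the rail, leaving all clips home, the rail in the jig and everything else where it was.

Things in the scene. Friction and masses are not known exactly. Their poses are not given: they have to be found in the camera images.
- jig: Fixed bench jig, plywood base 150 x 560 x 18 mm that carries the rail. Origin on the table under the middle of the rail's bed; x across the rail to the back fence, y along the rail to the steel end hook that laps over that end of the rail, z up. The clamp runs on the aluminium T-track at the -y end.
- rail: Loose yellow rail, 90 x 360 x 30 mm, 0.8 kg, in the jig. Origin: centre of its underside; axes as the jig's. Brass bridges at y = -80 (valve 1), 15 (2), 110 mm (3); one may be empty. Crossbar 76 mm along y, 44 along x, its top 104 mm over the underside, posts at +-33 mm along y. Clips go in under it from the -x side, moving along +x.
- clamp (a joint): Hold-down clamp carriage on the T-track: 0 m = fully withdrawn, grows to 0.055 as it slides along the jig's +y over the rail. About 2 N of friction. At 0 its foot's front edge is 10 mm short of the rail's end; at 0.03 to 0.05 the foot lies well on the rail. Can be slid by its knob.
- clamp_knob (a joint): Clamp knob, rad: 0 = loose, grows clockwise seen from above to its stop at 1.4 = tight. The foot touches the rail at about 0.6 and presses it with about 35 N at 1.4. Takes 0.3 N m, rising to 0.5. Stays where it is left.
- knob_grip (a point): Centre of the clamp knob's black grip bar, 52 mm long (this point's x), 15 mm wide, 30 mm high; 104 mm over the table, on the knob's axis in the middle of the carriage. The point turns with the knob. The steel strap below tops out 34 mm lower.
- clamp_foot: Rubber foot under the steel strap, 65 mm from the knob's axis along the jig's +y; origin at the centre of its underside, 3 mm over the rail's top when the knob is at 0.
- valve1_knob (a point): Centre of the wooden pull knob (32 mm diameter, 28 mm high) of valve 1, nearest the clamp; 34 mm over its bridge when down. None if absent. Valve: 150 g, upright stem of 26 mm diameter on a disc foot, loose in the bridge; lifts freely without a clip. Its groove, 9 mm high, 17 mm core diameter, has its middle 79.5 mm below this point, under the spring cup.
- cup1 (a joint): Height of spring cup 1 (42 mm square washer under the coil spring on valve 1) over its rest, m; 0 = down, stop at 0.020. A clipped valve has 5 mm of free play upwards, then lifts the cup: pull about 5 N as it leaves its rest, plus 0.8 N per mm, plus up to 2 N of rubbing. 15 N raises it 9 to 12 mm.
- clip1_grip (a point): Centre of the red grip of clip 1: upright tab 26 mm long (x), 10 wide (y), 30 high. The clip (50 g, 100 mm long) is a fork of 6 mm spring wire, at first flat on the black mat (3 mm thick), this point 15 mm over its underside. x points to the open mouth, z up. Clips are alike; a spare one is left lying.
- clip1_seat (a point): Seat of clip 1: lies at the groove's middle when home. 65 mm from the grip's centre along the clip's +x, 12 mm lower, at the wire's mid-height. The tips lie 22 mm further on, 25 mm apart inside; the arms spread at about 7 to 10 N and snap shut behind the stem. Home and released, the grip end droops about 8 degrees.
- valve2_knob (a point): Centre of the wooden pull knob (32 mm diameter, 28 mm high) of valve 2, in the middle; 34 mm over its bridge when down. None if absent. Valve: 150 g, upright stem of 26 mm diameter on a disc foot, loose in the bridge; lifts freely without a clip. Its groove, 9 mm high, 17 mm core diameter, has its middle 79.5 mm below this point, under the spring cup.
- cup2 (a joint): Height of spring cup 2 (42 mm square washer under the coil spring on valve 2) over its rest, m; 0 = down, stop at 0.020. A clipped valve has 5 mm of free play upwards, then lifts the cup: pull about 5 N as it leaves its rest, plus 0.8 N per mm, plus up to 2 N of rubbing. 15 N raises it 9 to 12 mm.
- clip2_grip (a point): Centre of the red grip of clip 2: upright tab 26 mm long (x), 10 wide (y), 30 high. The clip (50 g, 100 mm long) is a fork of 6 mm spring wire, at first flat on the black mat (3 mm thick), this point 15 mm over its underside. x points to the open mouth, z up. Clips are alike; a spare one is left lying.
- clip2_seat (a point): Seat of clip 2: lies at the groove's middle when home. 65 mm from the grip's centre along the clip's +x, 12 mm lower, at the wire's mid-height. The tips lie 22 mm further on, 25 mm apart inside; the arms spread at about 7 to 10 N and snap shut behind the stem. Home and released, the grip end droops about 8 degrees.
- valve3_knob (a point): Centre of the wooden pull knob (32 mm diameter, 28 mm high) of valve 3, farthest from the clamp; 34 mm over its bridge when down. None if absent. Valve: 150 g, upright stem of 26 mm diameter on a disc foot, loose in the bridge; lifts freely without a clip. Its groove, 9 mm high, 17 mm core diameter, has its middle 79.5 mm below this point, under the spring cup.
- cup3 (a joint): Height of spring cup 3 (42 mm square washer under the coil spring on valve 3) over its rest, m; 0 = down, stop at 0.020. A clipped valve has 5 mm of free play upwards, then lifts the cup: pull about 5 N as it leaves its rest, plus 0.8 N per mm, plus up to 2 N of rubbing. 15 N raises it 9 to 12 mm.
- clip3_grip (a point): Centre of the red grip of clip 3: upright tab 26 mm long (x), 10 wide (y), 30 high. The clip (50 g, 100 mm long) is a fork of 6 mm spring wire, at first flat on the black mat (3 mm thick), this point 15 mm over its underside. x points to the open mouth, z up. Clips are alike; a spare one is left lying.
- clip3_seat (a point): Seat of clip 3: lies at the groove's middle when home. 65 mm from the grip's centre along the clip's +x, 12 mm lower, at the wire's mid-height. The tips lie 22 mm further on, 25 mm apart inside; the arms spread at about 7 to 10 N and snap shut behind the stem. Home and released, the grip end droops about 8 degrees.
- jar: Clear jar with a yellow cap, 76 mm across; bystander, origin at its underside. Not to be moved.
- screwdriver: Screwdriver with a yellow handle, lying; bystander, origin at its underside. Not to be moved.
- glue_brush: Glue brush, lying; bystander, origin at its underside. Not to be moved.
- oak_block: Small oak block 70 x 45 x 40 mm; bystander, origin at its underside. Not to be moved.
- tin: Tin, 68 mm across, 85 mm high; bystander, origin at its underside. Not to be moved.
- try_square: Small try square, wooden stock and steel blade 130 mm long, lying; bystander, origin at its underside. Not to be moved.
Things that resemble listed ones, but are neither listed nor needed, are in the scene too. What is shaped like the part that bears clip3_grip but turquoise is not meant. What is shaped like the part that bears clip2_grip but pink is not meant.

How it is judged (in metres and radians):
On the way, in this order (a step that is already met when the one before it is completed fails the run):
1. the rail is clamped: the clamp foot presses on it with more than 12 N (contact force between clamp_foot and rail above 12 N), for 0.3 s.
2. valve 1 (nearest the clamp), with a clip in its groove, is pulled up against its spring and kept still (knob raised 11.5 to 21 mm, about 10 to 19 N) (((horizontal distance between clip1_seat and valve1_knob below 0.008 m and z of clip1_seat in the frame of valve1_knob between -0.0845 and -0.0745 m) or (horizontal distance between clip2_seat and valve1_knob below 0.008 m and z of clip2_seat in the frame of valve1_knob between -0.0845 and -0.0745 m) or (horizontal distance between clip3_seat and valve1_knob below 0.008 m and z of clip3_seat in the frame of valve1_knob between -0.0845 and -0.0745 m)) and z of valve1_knob in the frame of rail between 0.1495 and 0.159 m and linear speed of valve1 below 0.006 m/s), for 0.4 s.
3. valve 2 (in the middle), with a clip in its groove, is pulled up against its spring and kept still (knob raised 11.5 to 21 mm, about 10 to 19 N) (((horizontal distance between clip1_seat and valve2_knob below 0.008 m and z of clip1_seat in the frame of valve2_knob between -0.0845 and -0.0745 m) or (horizontal distance between clip2_seat and valve2_knob below 0.008 m and z of clip2_seat in the frame of valve2_knob between -0.0845 and -0.0745 m) or (horizontal distance between clip3_seat and valve2_knob below 0.008 m and z of clip3_seat in the frame of valve2_knob between -0.0845 and -0.0745 m)) and z of valve2_knob in the frame of rail between 0.1495 and 0.159 m and linear speed of valve2 below 0.006 m/s), for 0.4 s.
4. valve 3 (farthest from the clamp), with a clip in its groove, is pulled up against its spring and kept still (knob raised 11.5 to 21 mm, about 10 to 19 N) (((horizontal distance between clip1_seat and valve3_knob below 0.008 m and z of clip1_seat in the frame of valve3_knob between -0.0845 and -0.0745 m) or (horizontal distance between clip2_seat and valve3_knob below 0.008 m and z of clip2_seat in the frame of valve3_knob between -0.0845 and -0.0745 m) or (horizontal distance between clip3_seat and valve3_knob below 0.008 m and z of clip3_seat in the frame of valve3_knob between -0.0845 and -0.0745 m)) and z of valve3_knob in the frame of rail between 0.1495 and 0.159 m and linear speed of valve3 below 0.006 m/s), for 0.4 s.
5. the clamp is loosened and slid back off the rail (value of joint clamp_knob below 0.25 rad and value of joint clamp below 0.009 m), for 0.2 s.
At the end, for the whole second after the job is handed in: A clip is home on every valve (seat within 8 mm of the stem's axis, at the groove's height), the valves are down (within 2.5 mm), the clamp knob is within 0.25 rad of loose, the clamp within 9 mm of fully back, the rail within 5 mm of its place in the jig, all at rest (all of step 5 and ((horizontal distance between clip1_seat and valve1_knob below 0.008 m and z of clip1_seat in the frame of valve1_knob between -0.0845 and -0.0745 m) or (horizontal distance between clip2_seat and valve1_knob below 0.008 m and z of clip2_seat in the frame of valve1_knob between -0.0845 and -0.0745 m) or (horizontal distance between clip3_seat and valve1_knob below 0.008 m and z of clip3_seat in the frame of valve1_knob between -0.0845 and -0.0745 m)) and ((horizontal distance between clip1_seat and valve2_knob below 0.008 m and z of clip1_seat in the frame of valve2_knob between -0.0845 and -0.0745 m) or (horizontal distance between clip2_seat and valve2_knob below 0.008 m and z of clip2_seat in the frame of valve2_knob between -0.0845 and -0.0745 m) or (horizontal distance between clip3_seat and valve2_knob below 0.008 m and z of clip3_seat in the frame of valve2_knob between -0.0845 and -0.0745 m)) and ((horizontal distance between clip1_seat and valve3_knob below 0.008 m and z of clip1_seat in the frame of valve3_knob between -0.0845 and -0.0745 m) or (horizontal distance between clip2_seat and valve3_knob below 0.008 m and z of clip2_seat in the frame of valve3_knob between -0.0845 and -0.0745 m) or (horizontal distance between clip3_seat and valve3_knob below 0.008 m and z of clip3_seat in the frame of valve3_knob between -0.0845 and -0.0745 m)) and z of each of valve1_knob, valve2_knob, valve3_knob in the frame of rail below 0.1405 m and linear speed of each of valve1, valve2, valve3, clip1, clip2, clip3 below 0.01 m/s and horizontal distance between rail and jig below 0.005 m and z of rail in the frame of jig below 0.021 m); the robot touches nothing.
It fails at once if a spring is overpulled: its cup is raised more than 17.5 mm (about 20 N) (value of joint any of cup1, cup2, cup3 above 0.0175 m).
It fails at once if a valve is jerked up: its spring cup, off its rest, rises faster than 0.15 m/s ((value of joint cup1 above 0.004 m and velocity of joint cup1 above 0.15 m/s) or (value of joint cup2 above 0.004 m and velocity of joint cup2 above 0.15 m/s) or (value of joint cup3 above 0.004 m and velocity of joint cup3 above 0.15 m/s)).
It fails at once if the rail is lifted more than 8 mm out of the jig (z of rail in the frame of jig above 0.026 m).
It fails at once if a bystander is moved more than 5 cm (distance of any of jar, screwdriver, try_square, glue_brush, oak_block, tin from where it was at the start of the episode above 0.05 m).
Of valve1, valve2, valve3 only 2 to 3 are there at a start; the rules pass over those that are not, and their reading is None.
At some moment in a run one of clip1, clip2, clip3 may be knocked a few centimetres aside while the robot is not near it.
It also fails if it takes over 210 s, if anything falls off the work surface, if the arm or the gripper's body presses on something with over 40 N, if the wrist force passes 120 N, or if a joint passes its speed limit or range.

## Working session

There is one attempt and no reset: what is moved stays moved. The work goes in short steps, Python scripts to look and compute and a tool call to move; the robot and the scene stay as the last step left them, time stands still between calls to the robot, and variables do not carry over. Pictures are saved under pics/ and viewed, and the job is handed in when it is done.

Besides the shell and the picture viewer there is one more tool, called after "Request:" in YAML: its name, and indented under it one key for each argument. carry_out: Moves the arm, as the interface text tells. Its arguments: {"type":"object","properties":{"delta_pos":{"type":"array","items":{"type":"array","items":{"type":"number"}}},"rotation":{"type":"array","items":{"type":"array","items":{"type":"number"}}},"hand":{"type":"number"}},"required":["delta_pos","rotation"]}

```bash
mkdir -p pics; python3 - <<'E'
from workcell import ctrl
import cv2,numpy as np
np.set_printoptions(precision=4,suppress=True)
print(ctrl.get_obs())
for n in ["side","top","wrist"]:
    print(n,ctrl.camera_info(n))
    im=ctrl.get_image(n); cv2.imwrite(f"pics/{n}0.png",im[:,:,::-1])
E
```

```text
{'t': 0.0, 'qpos': array([-1.354 ,  0.4238,  1.6307, -0.    ,  1.0886, -0.019 ]), 'qvel': array([-0.0001, -0.0018,  0.0017, -0.0013,  0.0014, -0.0014]), 'joint_torque': array([ -0.0019, -54.4631, -27.3662,   0.0642,   0.0228,  -0.0001]), 'ee_pos': array([ 145.8935, -607.1672,  221.9121]), 'orientation': array([-1.3106,  1.0346, -1.0326]), 'ft_force': array([-0.988 , -0.4146,  0.1838]), 'moment': array([-0.0272, -0.0277,  0.0414]), 'width': 87.88416084758715}
side {'fov_y': 46.60819187343018, 'cx': 320.006917854836, 'cy': 194.4892183221176, 'k1': -0.05054997640826987, 'R': array([[-0.9912,  0.1321, -0.0125],
       [ 0.093 ,  0.6242, -0.7757],
       [-0.0946, -0.77  , -0.6309]]), 't': array([ 503.8544,   69.8735, 1480.8886])}
top {'fov_y': 57.80330453469688, 'cx': 325.4694112131819, 'cy': 199.92981089980026, 'k1': -0.00018096027053421694, 'R': array([[ 0.0059, -0.9998, -0.0199],
       [-0.9946, -0.0038, -0.1036],
       [ 0.1035,  0.0204, -0.9944]]), 't': array([ -24.8504,  529.4081, 1175.5406])}
wrist {'fov_y': 60.86708727287309, 'cx': 318.9586086778265, 'cy': 198.14681183938518, 'k1': -0.0101279232076113, 'T_tool_cam': array([[   1.    ,    0.0002,    0.0006,    0.5888],
       [  -0.0005,   -0.2967,    0.955 , -162.5391],
       [   0.0003,   -0.955 ,   -0.2967,   83.068 ],
       [   0.    ,    0.    ,    0.    ,    1.    ]])}
```

View pics/side0.png

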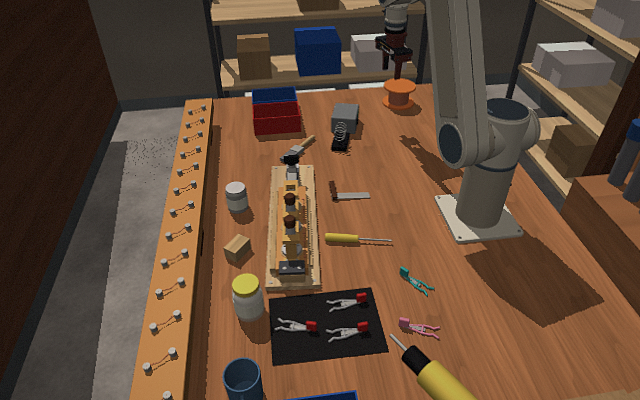

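View pics/top0.png

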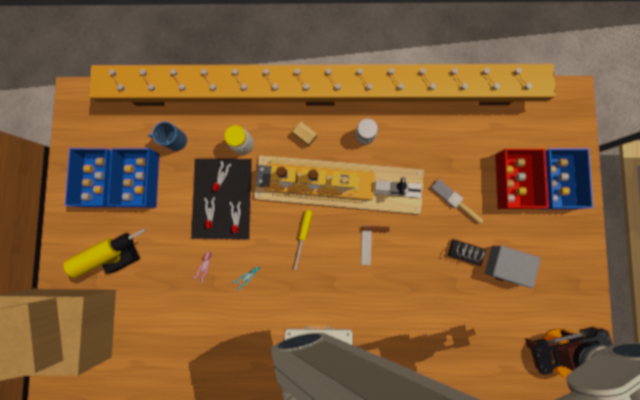

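View pics/wrist0.png

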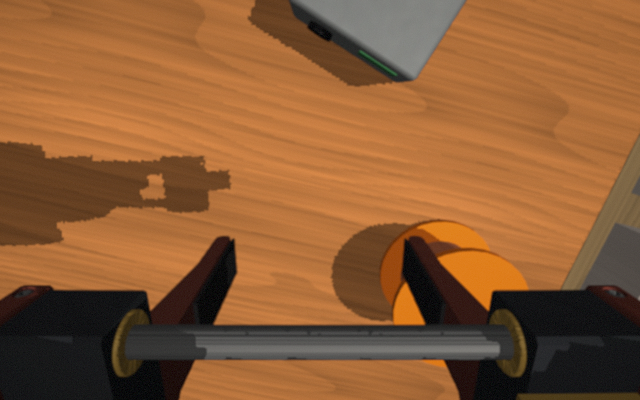

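```bash
cat > h.py <<'E'
from workcell import ctrl
import cv2,numpy as np
from scipy.spatial.transform import Rotation as Ro
from scipy.optimize import least_squares
np.set_printoptions(precision=3,suppress=True)
def cam(n,obs=None):
    c=ctrl.camera_info(n); f=200/np.tan(np.radians(c["fov_y"])/2)
    if n=="wrist":
        R=Ro.from_rotvec(obs["orientation"]).as_matrix(); T=c["T_tool_cam"]
        Rc=R@T[:3,:3]; p=np.array(obs["ee_pos"])+R@T[:3,3]
        return dict(f=f,cx=c["cx"],cy=c["cy"],k1=c["k1"],R=Rc.T,t=-Rc.T@p)
    return dict(f=f,cx=c["cx"],cy=c["cy"],k1=c["k1"],R=np.array(c["R"]),t=np.array(c["t"]))
def proj(c,X):
    x=np.atleast_2d(X)@c["R"].T+c["t"]; s=x[:,:2]/x[:,2:]
    s=s*(1+c["k1"]*(s**2).sum(1,keepdims=True))
    return s*c["f"]+[c["cx"],c["cy"]]
def ray(c,uv):
    d=(np.array(uv,float)-[c["cx"],c["cy"]])/c["f"]; s=d.copy()
    for _ in range(20): s=d/(1+c["k1"]*(s@s))
    o=-c["R"].T@c["t"]; v=c["R"].T@np.array([s[0],s[1],1]); return o,v/np.linalg.norm(v)
def onz(c,uv,z):
    o,v=ray(c,uv); return o+v*(z-o[2])/v[2]
def tri(*cu):
    A=np.zeros((3,3));b=np.zeros(3);rs=[]
    for c,uv in cu:
        o,v=ray(c,uv);P=np.eye(3)-np.outer(v,v);A+=P;b+=P@o;rs.append((o,P))
    X=np.linalg.solve(A,b); return X,[round(float(np.linalg.norm(P@(X-o))),1) for o,P in rs]
import json
def snap(name,tag):
    o=ctrl.get_obs(); im=ctrl.get_image(name); cv2.imwrite(f"pics/{tag}.png",im[:,:,::-1])
    if name=="wrist": json.dump({k:list(map(float,o[k])) for k in("ee_pos","orientation")},open(f"pics/{tag}.json","w"))
    return im
def wc(tag): return cam("wrist",json.load(open(f"pics/{tag}.json")))
def crop(tag,x0,y0,x1,y1,k):
    im=cv2.imread(f"pics/{tag}.png")[y0:y1,x0:x1]
    cv2.imwrite(f"pics/{tag}_c{x0}_{y0}.png",cv2.resize(im,None,fx=k,fy=k,interpolation=cv2.INTER_CUBIC))
def move(target,R=None):
    """shift in tool axes (cm) and rotation vector to reach world target"""
    o=ctrl.get_obs(); R0=Ro.from_rotvec(o["orientation"])
    print("t",o["t"],"tcp",np.array(o["ee_pos"]),"shift cm",R0.inv().apply(np.array(target)-o["ee_pos"])/10, "rot",(R0.inv()*R).as_rotvec() if R is not None else "", "F",o["ft_force"],"w",o["width"])
E
python3 - <<'E'
from h import *
o=ctrl.get_obs(); print(Ro.from_rotvec(o["orientation"]).as_matrix())
crop("top0",240,140,440,230,4); crop("side0",220,130,400,370,3.2); 
crop("top0",180,140,270,290,4)
c=cam("top")
for n,uv in dict(v3=(282,172),v2=(313,175),b1=(345,181),knob=(403,187),jl=(257,155),jr=(424,213),c1=(215,188),c2=(208,226),c3=(235,230)).items(): print(n,onz(c,uv,20))
E
```

```text
[[ 0.234 -0.     0.972]
 [-0.972  0.001  0.234]
 [-0.001 -1.    -0.   ]]
v3 [624.502 125.192  20.   ]
v2 [614.501  20.36   20.   ]
b1 [594.378 -87.285  20.   ]
knob [ 574.664 -280.746   20.   ]
jl [682.841 211.418  20.   ]
jr [ 488.031 -348.563   20.   ]
c1 [569.304 350.742  20.   ]
c2 [441.314 369.428  20.   ]
c3 [428.508 278.436  20.   ]
```

View pics/top0_c240_140.png

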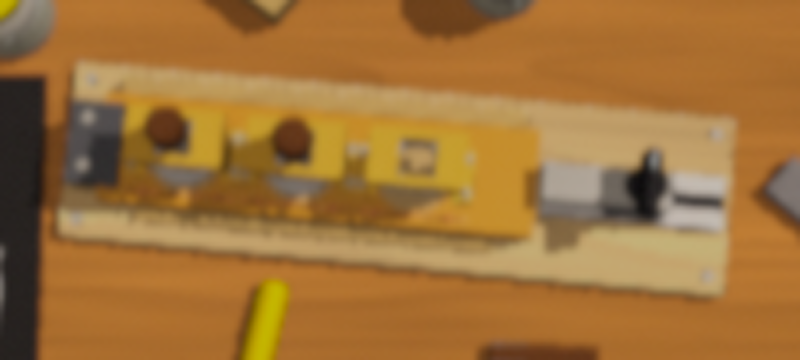

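View pics/side0_c220_130.png

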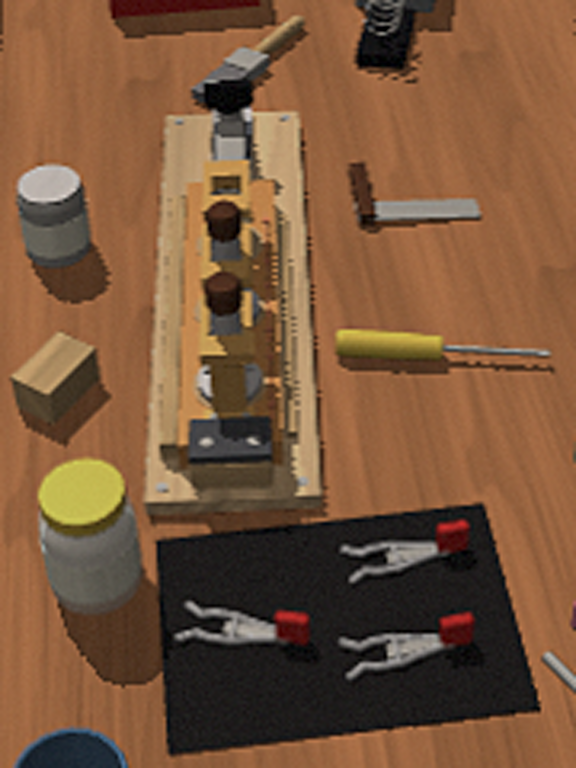

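View pics/top0_c180_140.png

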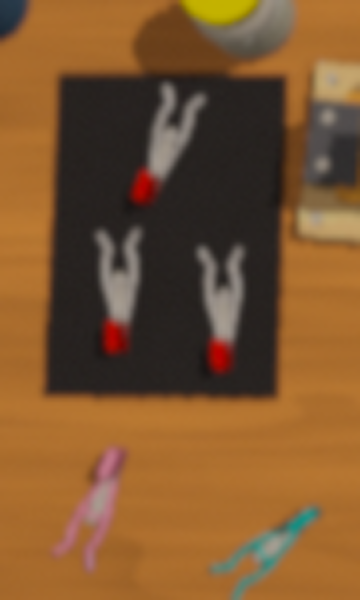

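Listing candidates: red clips at top px (216,187), (209,224) and (235,229). Pink (206,265) and turquoise (248,275) are decoys. The bench jig is at (340,185); the long yellow rail at the top and the orange/yellow items are not it. The valve knobs are at (282,172) for v3 and (313,175) for v2. The bridge nearest the clamp, at (345,180), is an empty hole, so valve 1 is absent. The black clamp knob is at (403,187).

```bash
cat >> h.py <<'E'
def down(yaw):  # tool z along (cos yaw, sin yaw)
    c,s=np.cos(yaw),np.sin(yaw); z=np.array([c,s,0]);y=np.array([0,0,-1.]);x=np.cross(y,z)
    return Ro.from_matrix(np.array([x,y,z]).T)
E
python3 - <<'E'
from h import *
move([575,-260,260],down(-0.095))
E
```

```text
t 0.15 tcp [ 145.924 -607.296  222.089] shift cm [-23.751  -3.764  49.833] rot [ 0.     0.331 -0.001] F [0.663 0.304 0.51 ] w 87.59807628793588
```

Request:
carry_out:
  delta_pos:
    - [-23.8, -3.8, 49.8]
    - [-23.8, -3.8, 49.8]
    - [-23.8, -3.8, 49.8]
    - [-23.8, -3.8, 49.8]
    - [-23.8, -3.8, 49.8]
    - [-23.8, -3.8, 49.8]
    - [-23.8, -3.8, 49.8]
    - [-23.8, -3.8, 49.8]
    - [-23.8, -3.8, 49.8]
    - [-23.8, -3.8, 49.8]
    - [-23.8, -3.8, 49.8]
    - [-23.8, -3.8, 49.8]
  rotation:
    - [0, 0.331, 0]
    - [0, 0.331, 0]
    - [0, 0.331, 0]
    - [0, 0.331, 0]
    - [0, 0.331, 0]
    - [0, 0.331, 0]
    - [0, 0.331, 0]
    - [0, 0.331, 0]
    - [0, 0.331, 0]
    - [0, 0.331, 0]
    - [0, 0.331, 0]
    - [0, 0.331, 0]
  hand: 0

```text
t: 1.15
ee_pos: [533.1, -293.0, 256.9]
orientation: [-1.163, 1.279, -1.279]
ft_force: [0.0, -0.8, 0.4]
width: 87.9
```

Request:
carry_out:
  delta_pos:
    - [-3.7, 0.0, 3.8]
    - [-3.7, 0.0, 3.8]
    - [-3.7, 0.0, 3.8]
    - [-3.7, 0.0, 3.8]
  rotation:
    - [0, 0, 0]
    - [0, 0, 0]
    - [0, 0, 0]
    - [0, 0, 0]

```text
t: 1.48
ee_pos: [572.8, -261.2, 256.2]
orientation: [-1.164, 1.279, -1.277]
ft_force: [-0.1, 0.4, 0.0]
width: 87.8
```

```bash
python3 - <<'E'
from h import *
print(ctrl.get_obs()); snap("wrist","w1")
E
```

```text
{'t': 1.4833, 'qpos': array([-0.446,  0.396,  1.589, -0.001,  1.158,  1.218]), 'qvel': array([-0.036, -0.011,  0.017, -0.001,  0.002, -0.001]), 'joint_torque': array([  1.768, -53.976, -29.504,   0.162,  -0.116,   0.068]), 'ee_pos': array([ 572.767, -261.182,  256.238]), 'orientation': array([-1.164,  1.279, -1.277]), 'ft_force': array([-0.088,  0.36 ,  0.048]), 'moment': array([ 0.017, -0.003, -0.055]), 'width': 87.75737747338682}
```

View pics/w1.png

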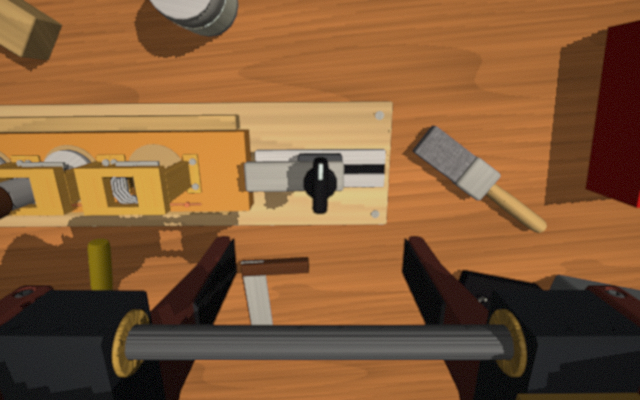

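```bash
python3 - <<'E'
from h import *
crop("w1",230,90,400,235,4.5)
crop("top0",370,160,440,220,8); crop("side0",270,140,320,190,10)
E
```

```text
(no output)
```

View pics/w1_c230_90.png

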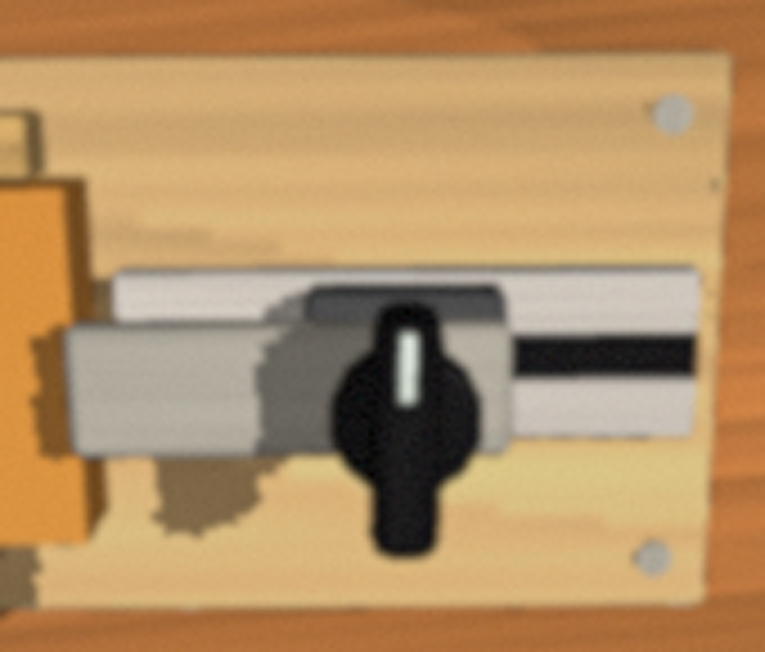

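View pics/side0_c270_140.png

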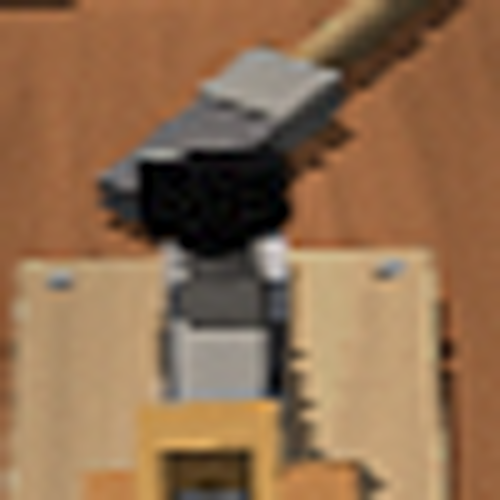

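```bash
python3 - <<'E'
from h import *
c=wc("w1")
f=lambda x,y:(230+x/4.5,90+y/4.5)
a=onz(c,f(733,52),18);b=onz(c,f(703,605),18);s1=onz(c,f(673,114),18);s2=onz(c,f(653,556),18)
l=onz(c,(0,102.5),18)
print(a,b,np.linalg.norm(a-b),s1,s2); 
for u,v in((a,b),(s1,s2)): d=u-v; print("yaw",np.arctan2(d[1],d[0]))
d=a-l; print("yaw from top edge",np.arctan2(d[0],-d[1]), l)
for y in (305,330,405,530,555): print(y,onz(c,f(406,y),119))
print("strap",onz(c,f(65,325),70),onz(c,f(75,455),70), onz(c,f(508,325),70))
print("top cam bar", [onz(cam("top"),uv,119) for uv in((403,187),)])
E
```

```text
[ 637.705 -351.827   18.   ] [ 488.673 -339.062   18.   ] 149.57741221888074 [ 623.862 -336.131   18.   ] [ 504.618 -325.715   18.   ]
yaw -0.08544485088510467
yaw -0.08713332175776557
yaw from top edge -0.09310572209864489 [679.41   94.812  18.   ]
305 [ 600.017 -265.189  119.   ]
330 [ 595.022 -264.727  119.   ]
405 [ 579.738 -263.313  119.   ]
530 [ 553.221 -260.859  119.   ]
555 [ 547.753 -260.353  119.   ]
strap [ 593.612 -185.703   70.   ] [ 562.467 -183.129   70.   ] [ 584.051 -287.55    70.   ]
top cam bar [array([ 560.708, -261.504,  119.   ])]
```

```bash
python3 - <<'E'
from h import *
move([575,-260,260],down(-0.095+np.pi))
E
```

```text
t 1.5333 tcp [ 572.152 -261.87   256.353] shift cm [-0.213 -0.365  0.265] rot [0.    3.141 0.002] F [ 0.005 -0.926 -0.866] w 88.25557727327305
```

View pics/top0_c370_160.png

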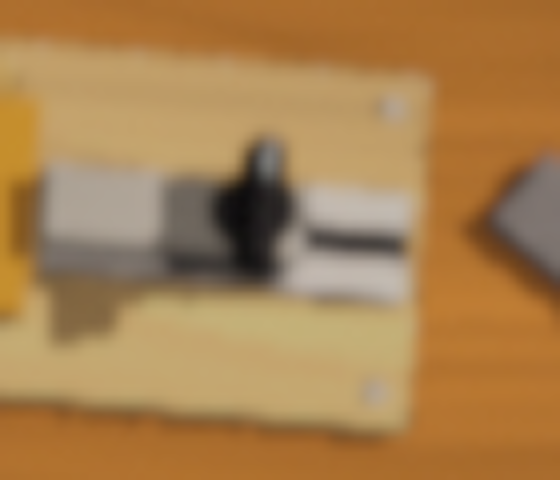

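Request:
carry_out:
  delta_pos:
    - [0, 0, 0.2]
    - [0, 0, 0.2]
    - [0, 0, 0.2]
    - [0, 0, 0.2]
    - [0, 0, 0.2]
    - [0, 0, 0.2]
    - [0, 0, 0.2]
    - [0, 0, 0.2]
    - [0, 0, 0.2]
    - [0, 0, 0.2]
    - [0, 0, 0.2]
    - [0, 0, 0.2]
  rotation:
    - [0, -1.5, 0]
    - [0, -1.5, 0]
    - [0, -1.5, 0]
    - [0, -1.5, 0]
    - [0, -1.5, 0]
    - [0, -1.5, 0]
    - [0, -1.5, 0]
    - [0, -1.5, 0]
    - [0, -1.5, 0]
    - [0, -1.5, 0]
    - [0, -1.5, 0]
    - [0, -1.5, 0]

```text
t: 2.53
ee_pos: [573.3, -263.4, 256.9]
orientation: [-1.567, 0.128, -0.127]
ft_force: [0.0, 0.2, -0.4]
width: 88.1
```

```bash
python3 - <<'E'
from h import *
move([574,-263,230],down(-0.09+np.pi))
E
```

```text
t 2.5333 tcp [ 573.349 -263.422  256.851] shift cm [0.059 2.685 0.053] rot [-0.001 -1.643 -0.001] F [ 0.036  0.197 -0.426] w 88.07577836497606
```

Request:
carry_out:
  delta_pos:
    - [0, 0, 0]
    - [0, 0, 0]
    - [0, 0, 0]
    - [0, 0, 0]
    - [0, 0, 0]
    - [0, 0, 0]
    - [0, 0, 0]
    - [0, 0, 0]
    - [0, 0, 0]
    - [0, 0, 0]
    - [0, 0, 0]
    - [0, 0, 0]
  rotation:
    - [0, -1.4, 0]
    - [0, -1.4, 0]
    - [0, -1.4, 0]
    - [0, -1.4, 0]
    - [0, -1.4, 0]
    - [0, -1.4, 0]
    - [0, -1.4, 0]
    - [0, -1.4, 0]
    - [0, -1.4, 0]
    - [0, -1.4, 0]
    - [0, -1.4, 0]
    - [0, -1.4, 0]

```text
t: 3.53
ee_pos: [573.4, -263.5, 256.9]
orientation: [-1.348, -0.96, 0.961]
ft_force: [-0.0, -0.0, -0.3]
width: 87.8
```

Request:
carry_out:
  delta_pos:
    - [0, 0, 0]
    - [0, 0, 0]
    - [0, 0, 0]
    - [0, 0, 0]
  rotation:
    - [0, -0.24, 0]
    - [0, -0.24, 0]
    - [0, -0.24, 0]
    - [0, -0.24, 0]

```text
t: 3.87
ee_pos: [573.9, -263.0, 256.9]
orientation: [-1.256, -1.133, 1.134]
ft_force: [-1.0, -0.2, 0.3]
width: 87.8
```

```bash
python3 - <<'E'
from h import *
move([574,-263,95],down(-0.09+np.pi)); print(ctrl.get_obs()["qpos"])
snap("wrist","w2"); crop("w2",230,60,400,235,4.4)
E
```

```text
t 3.8667 tcp [ 573.9   -262.951  256.871] shift cm [-0.003 16.187 -0.018] rot [-0.    -0.012 -0.   ] F [-1.035 -0.199  0.32 ] w 87.82765927132463
[-0.448  0.397  1.585 -0.     1.159 -1.917]
```

View pics/w2_c230_60.png

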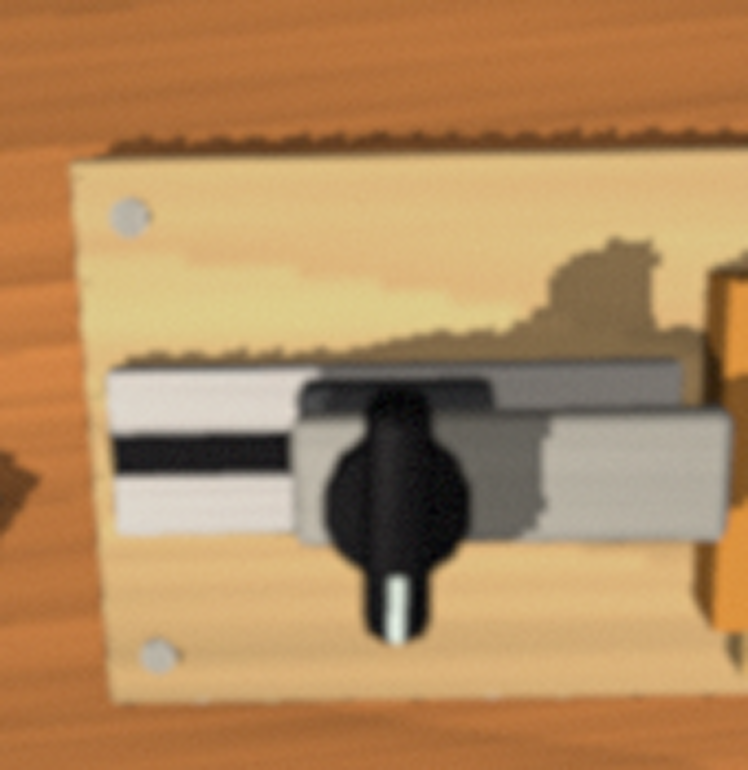

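```bash
python3 - <<'E'
from h import *
a,b=wc("w1"),wc("w2")
f=lambda x,y:(230+x/4.5,90+y/4.5)
g=lambda x,y:(230+x/4.4,60+y/4.4)
for n,p,q in(("mark in",(407,405),(397,575)),("mark out",(408,331),(397,640)),("bar near/far",(406,305),(397,640)),("bar2",(404,555),(398,385)),("disc",(407,415),(398,503)),("screwA",(673,114),(158,656)),("screwB",(653,556),(129,217)),("strapcorner",(65,325),(728,540)),("strap c2",(75,455),(728,410))):
    print(n,*tri((a,f(*p)),(b,g(*q))))
for y in(385,640): print(onz(b,g(397,y),119))
E
```

```text
mark in [ 578.223 -262.637  124.122] [0.1, 0.1]
mark out [ 592.724 -264.14   122.568] [0.2, 0.2]
bar near/far [ 596.032 -264.263  112.701] [0.0, 0.0]
bar2 [ 541.641 -258.673  109.825] [0.1, 0.1]
disc [ 569.333 -261.674   97.922] [0.4, 0.4]
screwA [ 621.868 -333.123   29.063] [0.2, 0.2]
screwB [ 504.984 -323.418   26.745] [0.2, 0.2]
strapcorner [ 591.638 -185.297   74.882] [0.6, 0.6]
strap c2 [ 560.716 -183.331   74.273] [0.1, 0.1]
[ 540.208 -258.643  119.   ]
[ 593.929 -264.084  119.   ]
```

```bash
python3 - <<'E'
from h import *
a,b=wc("w1"),wc("w2")
f=lambda x,y:(230+x/4.5,90+y/4.5)
g=lambda x,y:(230+x/4.4,60+y/4.4)
for n,p,q,z in(("mark in",(407,405),(397,575),119.5),("screwA",(673,114),(158,656),20),("screwB",(653,556),(129,217),20),("strapcorner",(65,325),(728,540),70),("strap c2",(75,455),(728,410),70)):
    print(n,onz(a,f(*p),z),onz(b,g(*q),z))
E
```

```text
mark in [ 577.032 -262.672  119.5  ] [ 579.557 -262.63   119.5  ]
screwA [ 621.111 -334.87    20.   ] [ 624.85  -334.692   20.   ]
screwB [ 502.406 -324.528   20.   ] [ 505.191 -324.429   20.   ]
strapcorner [ 590.737 -184.781   70.   ] [ 593.117 -183.648   70.   ]
strap c2 [ 559.568 -182.196   70.   ] [ 561.537 -182.521   70.   ]
```

```bash
cat pics/w1.json; python3 - <<'E'
from h import *
for i in range(3):print(ctrl.camera_info("wrist"))
c=wc("w1");f=lambda x,y:(230+x/4.5,90+y/4.5)
print(onz(c,f(673,114),18),onz(c,f(673,114),20))
E
```

```text
{"ee_pos": [572.7667729826074, -261.1822634129119, 256.2384084854771], "orientation": [-1.1644675542691412, 1.2790433639551737, -1.277139997948613]}{'fov_y': 60.86708727287309, 'cx': 318.9586086778265, 'cy': 198.14681183938518, 'k1': -0.0101279232076113, 'T_tool_cam': array([[   1.   ,    0.   ,   -0.   ,   -0.191],
       [   0.   ,   -0.298,    0.955, -162.539],
       [   0.   ,   -0.955,   -0.298,   80.736],
       [   0.   ,    0.   ,    0.   ,    1.   ]])}
{'fov_y': 60.86708727287309, 'cx': 318.9586086778265, 'cy': 198.14681183938518, 'k1': -0.0101279232076113, 'T_tool_cam': array([[   1.   ,    0.   ,   -0.   ,   -0.191],
       [   0.   ,   -0.298,    0.955, -162.539],
       [   0.   ,   -0.955,   -0.298,   80.736],
       [   0.   ,    0.   ,    0.   ,    1.   ]])}
{'fov_y': 60.86708727287309, 'cx': 318.9586086778265, 'cy': 198.14681183938518, 'k1': -0.0101279232076113, 'T_tool_cam': array([[   1.   ,    0.   ,   -0.   ,   -0.191],
       [   0.   ,   -0.298,    0.955, -162.539],
       [   0.   ,   -0.955,   -0.298,   80.736],
       [   0.   ,    0.   ,    0.   ,    1.   ]])}
[ 620.949 -335.203   18.   ] [ 621.111 -334.87    20.   ]
```

```bash
cat >> h.py <<'E'
_T=np.array([[1,0,0,0.2],[0,-.2975,.955,-162.5],[0,-.955,-.2975,82.1],[0,0,0,1.]])
def cam(n,obs=None):
    c=ctrl.camera_info(n); f=200/np.tan(np.radians(c["fov_y"])/2)
    if n=="wrist":
        R=Ro.from_rotvec(obs["orientation"]).as_matrix(); T=_T
        Rc=R@T[:3,:3]; p=np.array(obs["ee_pos"])+R@T[:3,3]
        return dict(f=f,cx=c["cx"],cy=c["cy"],k1=c["k1"],R=Rc.T,t=-Rc.T@p)
    return dict(f=f,cx=c["cx"],cy=c["cy"],k1=c["k1"],R=np.array(c["R"]),t=np.array(c["t"]))
E
python3 - <<'E'
from h import *
a,b=wc("w1"),wc("w2")
f=lambda x,y:(230+x/4.5,90+y/4.5)
g=lambda x,y:(230+x/4.4,60+y/4.4)
for n,p,q,z in(("mark in",(407,405),(397,575),119.5),("+x end",(407,305),(397,645),119),("-x end",(404,555),(397,385),119),("screwA",(673,114),(158,656),20),("screwB",(653,556),(129,217),20),("strapcorner",(65,325),(728,540),70),("strap c2",(75,455),(728,410),70)):
    print(n,onz(a,f(*p),z),onz(b,g(*q),z),tri((a,f(*p)),(b,g(*q))))
E
```

```text
mark in [ 578.792 -263.301  119.5  ] [ 578.437 -262.053  119.5  ] (array([ 578.628, -262.68 ,  118.658]), [0.6, 0.6])
+x end [ 598.964 -265.173  119.   ] [ 593.924 -263.625  119.   ] (array([ 597.178, -264.485,  109.207]), [0.6, 0.6])
-x end [ 546.702 -259.703  119.   ] [ 539.072 -258.052  119.   ] (array([ 541.341, -258.734,  104.052]), [0.5, 0.5])
screwA [ 622.91  -335.567   20.   ] [ 623.662 -334.095   20.   ] (array([ 623.111, -334.535,   21.627]), [0.8, 0.8])
screwB [ 504.169 -325.173   20.   ] [ 503.976 -323.797   20.   ] (array([ 503.95 , -324.618,   19.166]), [0.7, 0.7])
strapcorner [ 592.555 -185.427   70.   ] [ 592.009 -183.041   70.   ] (array([ 592.308, -183.873,   68.394]), [1.1, 1.1])
strap c2 [ 561.379 -182.833   70.   ] [ 560.416 -181.899   70.   ] (array([ 560.794, -181.86 ,   67.781]), [0.4, 0.4])
```

```bash
python3 - <<'E'
from h import *
move([569.6,-262.3,86],down(-0.089+np.pi))
E
```

```text
t 3.9167 tcp [ 574.183 -262.7    256.9  ] shift cm [-0.006 17.09   0.455] rot [-0.    -0.013 -0.   ] F [ 0.084 -0.292  0.035] w 87.96781864647338
```

Request:
carry_out:
  delta_pos:
    - [0, 4, 0.45]
    - [0, 8, 0.45]
    - [0, 11, 0.45]
    - [0, 14, 0.45]
    - [0, 15.5, 0.45]
    - [0, 16.5, 0.45]
    - [0, 17.1, 0.45]
    - [0, 17.1, 0.45]
  rotation:
    - [0, -0.01, 0]
    - [0, -0.01, 0]
    - [0, -0.01, 0]
    - [0, -0.01, 0]
    - [0, -0.01, 0]
    - [0, -0.01, 0]
    - [0, -0.01, 0]
    - [0, -0.01, 0]

```text
t: 4.58
ee_pos: [570.3, -261.3, 85.2]
orientation: [-1.249, -1.143, 1.144]
ft_force: [-0.4, 0.5, 0.4]
width: 87.4
```

```bash
python3 - <<'E'
from h import *
snap("wrist","w3")
E
```

```text
(no output)
```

View pics/w3.png

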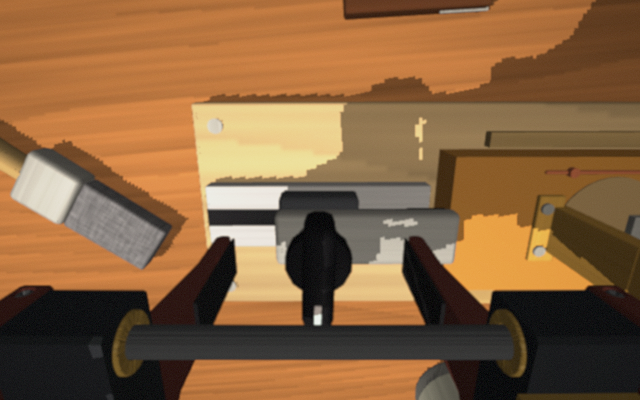

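Request:
carry_out:
  delta_pos:
    - [0, 0, 0]
    - [0, 0, 0]
    - [0, 0, 0]
    - [0, 0, 0]
    - [0, 0, 0]
    - [0, 0, 0]
    - [0, 0, 0]
    - [0, 0, 0]
  rotation:
    - [0, 0, 0]
    - [0, 0, 0]
    - [0, 0, 0]
    - [0, 0, 0]
    - [0, 0, 0]
    - [0, 0, 0]
    - [0, 0, 0]
    - [0, 0, 0]
  hand: 255

```text
t: 5.3
ee_pos: [570.7, -261.2, 85.9]
orientation: [-1.249, -1.145, 1.145]
ft_force: [-0.6, 0.2, -0.2]
width: 38.1
```

```bash
python3 - <<'E'
from h import *
o=ctrl.get_obs();j=np.array([np.sin(.089),np.cos(.089),0]); move(np.array(o["ee_pos"])+40*j,down(-0.089+np.pi))
E
```

```text
t 5.3 tcp [ 570.694 -261.168   85.916] shift cm [ 4.    -0.    -0.009] rot [-0.     0.002 -0.   ] F [-0.614  0.195 -0.232] w 38.11361079035048
```

Request:
carry_out:
  delta_pos:
    - [0, 0, 0]
    - [0, 0, 0]
    - [0, 0, 0]
    - [0, 0, 0]
    - [0, 0, 0]
    - [0, 0, 0]
  rotation:
    - [0, 0, 0]
    - [0, 0, 0]
    - [0, 0, 0]
    - [0, 0, 0]
    - [0, 0, 0]
    - [0, 0, 0]

```text
t: 5.8
ee_pos: [571.2, -261.4, 86.8]
orientation: [-1.25, -1.145, 1.144]
ft_force: [-1.4, -0.4, 6.2]
width: 15.0
```

Request:
carry_out:
  delta_pos:
    - [0.4, 0, 0]
    - [0.8, 0, 0]
    - [1.2, 0, 0]
    - [1.6, 0, 0]
    - [2.0, 0, 0]
    - [2.4, 0, 0]
    - [2.8, 0, 0]
    - [3.2, 0, 0]
    - [3.6, 0, 0]
    - [4.0, 0, 0]
    - [4.0, 0, 0]
    - [4.0, 0, 0]
  rotation:
    - [0, 0, 0]
    - [0, 0, 0]
    - [0, 0, 0]
    - [0, 0, 0]
    - [0, 0, 0]
    - [0, 0, 0]
    - [0, 0, 0]
    - [0, 0, 0]
    - [0, 0, 0]
    - [0, 0, 0]
    - [0, 0, 0]
    - [0, 0, 0]

```text
t: 6.8
ee_pos: [574.7, -221.2, 86.8]
orientation: [-1.25, -1.145, 1.144]
ft_force: [-2.0, 1.5, 7.2]
width: 15.2
```

Request:
carry_out:
  delta_pos:
    - [0, 0, 0]
    - [0, 0, 0]
    - [0, 0, 0]
    - [0, 0, 0]
    - [0, 0, 0]
    - [0, 0, 0]
    - [0, 0, 0]
    - [0, 0, 0]
    - [0, 0, 0]
    - [0, 0, 0]
    - [0, 0, 0]
    - [0, 0, 0]
  rotation:
    - [0, 0.08, 0]
    - [0, 0.16, 0]
    - [0, 0.24, 0]
    - [0, 0.32, 0]
    - [0, 0.4, 0]
    - [0, 0.48, 0]
    - [0, 0.56, 0]
    - [0, 0.64, 0]
    - [0, 0.72, 0]
    - [0, 0.8, 0]
    - [0, 0.85, 0]
    - [0, 0.85, 0]

```text
t: 7.8
ee_pos: [573.9, -222.3, 86.8]
orientation: [-1.515, -0.494, 0.496]
ft_force: [-4.3, -4.7, 7.3]
width: 15.1
```

Request:
carry_out:
  delta_pos:
    - [0, 0, 0]
    - [0, 0, 0]
    - [0, 0, 0]
    - [0, 0, 0]
    - [0, 0, 0]
    - [0, 0, 0]
    - [0, 0, 0]
    - [0, 0, 0]
    - [0, 0, 0]
    - [0, 0, 0]
  rotation:
    - [0, 0.07, 0]
    - [0, 0.14, 0]
    - [0, 0.21, 0]
    - [0, 0.28, 0]
    - [0, 0.35, 0]
    - [0, 0.42, 0]
    - [0, 0.48, 0]
    - [0, 0.54, 0]
    - [0, 0.56, 0]
    - [0, 0.56, 0]

```text
t: 8.63
ee_pos: [573.1, -222.7, 86.8]
orientation: [-1.572, -0.057, 0.06]
ft_force: [-7.5, -5.8, 9.7]
width: 15.3
```

```bash
python3 - <<'E'
from h import *
o=ctrl.get_obs();print(o); R=Ro.from_rotvec(o["orientation"]).as_matrix(); print("yaw",np.arctan2(R[1,2],R[0,2])-np.pi)
E
```

```text
{'t': 8.6333, 'qpos': array([-0.389,  0.585,  1.73 , -0.003,  0.828, -0.461]), 'qvel': array([ 0.001,  0.002,  0.   , -0.001, -0.   , -0.033]), 'joint_torque': array([  4.664, -52.332, -21.385,   2.147,  -1.527,   0.936]), 'ee_pos': array([ 573.053, -222.742,   86.835]), 'orientation': array([-1.572, -0.057,  0.06 ]), 'ft_force': array([-7.535, -5.803,  9.718]), 'moment': array([-0.864,  1.299,  0.574]), 'width': 15.262279985581435}
yaw -1.4963035812724879
```

Request:
carry_out:
  delta_pos:
    - [0, 0, 0]
    - [0, 0, 0]
    - [0, 0, 0]
    - [0, 0, 0]
    - [0, 0, 0]
    - [0, 0, 0]
  rotation:
    - [0, 0, 0]
    - [0, 0, 0]
    - [0, 0, 0]
    - [0, 0, 0]
    - [0, 0, 0]
    - [0, 0, 0]
  hand: 0

```text
t: 9.13
ee_pos: [573.6, -221.0, 85.4]
orientation: [-1.569, -0.057, 0.059]
ft_force: [-0.4, -0.4, -0.6]
width: 51.1
```

Request:
carry_out:
  delta_pos:
    - [0, -1, 0]
    - [0, -4, 0]
    - [0, -8, 0]
    - [0, -12, 0]
    - [0, -16, 0]
    - [0, -16, 0]
    - [0, -16, 0]
  rotation:
    - [0, 0, 0]
    - [0, 0, 0]
    - [0, 0, 0]
    - [0, 0, 0]
    - [0, 0, 0]
    - [0, 0, 0]
    - [0, 0, 0]

```text
t: 9.72
ee_pos: [575.6, -221.8, 249.4]
orientation: [-1.572, -0.062, 0.054]
ft_force: [0.3, 0.3, -1.5]
width: 87.9
```

```bash
python3 - <<'E'
from h import *
move([575,60,270],down(-0.089)); print(ctrl.get_obs()["qpos"]); snap("wrist","w4")
E
```

```text
t 9.7167 tcp [ 575.561 -221.826  249.41 ] shift cm [ 2.041 -2.123 28.104] rot [-0.003  1.734  0.006] F [ 0.253  0.293 -1.507] w 87.92850335756773
[-0.387  0.38   1.63   0.     1.126 -0.461]
```

View pics/w4.png

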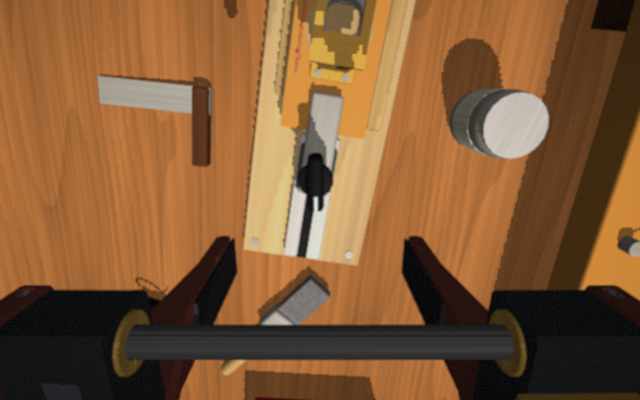

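```bash
python3 - <<'E'
from h import *
move([590,20,270],down(np.pi-0.089))
E
```

```text
t 9.7667 tcp [ 574.24  -221.341  246.991] shift cm [ 3.36  -2.314 23.95 ] rot [ 0.002 -1.408  0.001] F [-0.424 -0.214 -0.8  ] w 87.96782695453064
```

Request:
carry_out:
  delta_pos:
    - [3.3, -2.3, 24]
    - [3.3, -2.3, 24]
    - [3.3, -2.3, 24]
    - [3.3, -2.3, 24]
    - [3.3, -2.3, 24]
    - [3.3, -2.3, 24]
    - [3.3, -2.3, 24]
    - [3.3, -2.3, 24]
    - [3.3, -2.3, 24]
    - [3.3, -2.3, 24]
    - [3.3, -2.3, 24]
    - [3.3, -2.3, 24]
  rotation:
    - [0, -1.41, 0]
    - [0, -1.41, 0]
    - [0, -1.41, 0]
    - [0, -1.41, 0]
    - [0, -1.41, 0]
    - [0, -1.41, 0]
    - [0, -1.41, 0]
    - [0, -1.41, 0]
    - [0, -1.41, 0]
    - [0, -1.41, 0]
    - [0, -1.41, 0]
    - [0, -1.41, 0]

```text
t: 10.77
ee_pos: [588.0, 20.5, 266.6]
orientation: [-1.243, -1.147, 1.152]
ft_force: [0.2, 1.4, 0.4]
width: 87.7
```

Request:
carry_out:
  delta_pos:
    - [0, 0, 0]
    - [0, 0, 0]
    - [0, 0, 0]
  rotation:
    - [0, 0, 0]
    - [0, 0, 0]
    - [0, 0, 0]

```text
t: 11.02
ee_pos: [588.7, 20.4, 267.8]
orientation: [-1.248, -1.142, 1.145]
ft_force: [0.2, -0.5, 0.5]
width: 87.6
```

```bash
python3 - <<'E'
from h import *
move([590,110,270],down(np.pi-0.089)); snap("wrist","w5")
E
```

```text
t 11.0167 tcp [588.736  20.422 267.765] shift cm [ 8.934 -0.224  0.664] rot [-0.002  0.001 -0.   ] F [ 0.206 -0.545  0.533] w 87.62522693895619
```

View pics/w5.png

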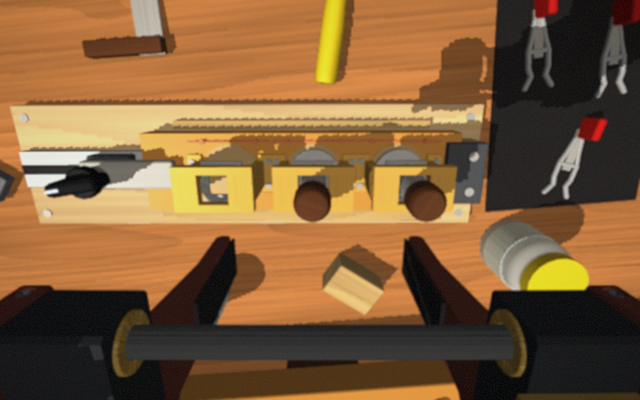

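Request:
carry_out:
  delta_pos:
    - [4, 0, 0]
    - [8, 0, 0]
    - [9.5, 0, 0.5]
    - [10, 0, 0.5]
    - [10, 0, 0.5]
    - [10, 0, 0.5]
    - [10, 0, 0.5]
  rotation:
    - [0, 0, 0]
    - [0, 0, 0]
    - [0, 0, 0]
    - [0, 0, 0]
    - [0, 0, 0]
    - [0, 0, 0]
    - [0, 0, 0]

```text
t: 11.65
ee_pos: [593.1, 119.3, 268.8]
orientation: [-1.25, -1.144, 1.145]
ft_force: [-0.0, -1.0, 0.6]
width: 88.0
```

```bash
python3 - <<'E'
from h import *
snap("wrist","w6"); crop("w5",160,90,500,240,2.35); crop("w6",60,90,400,240,2.35)
E
```

```text
(no output)
```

View pics/w5_c160_90.png

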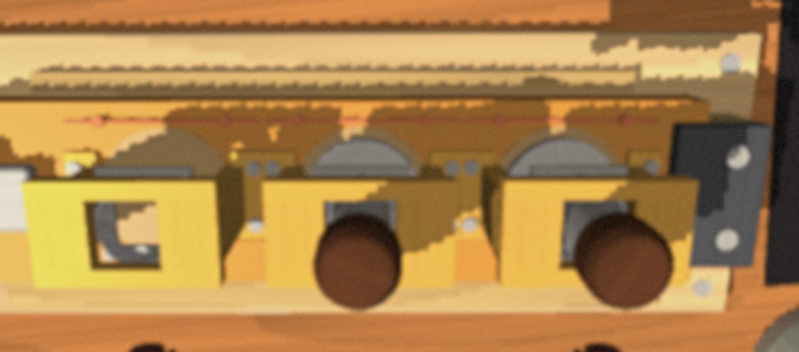

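View pics/w6_c60_90.png

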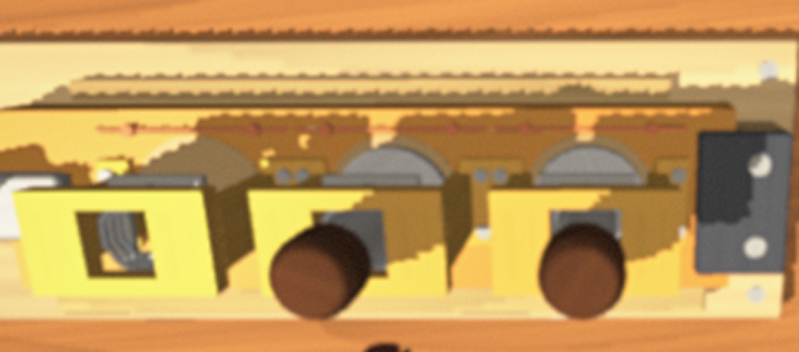

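View pics/w6.png

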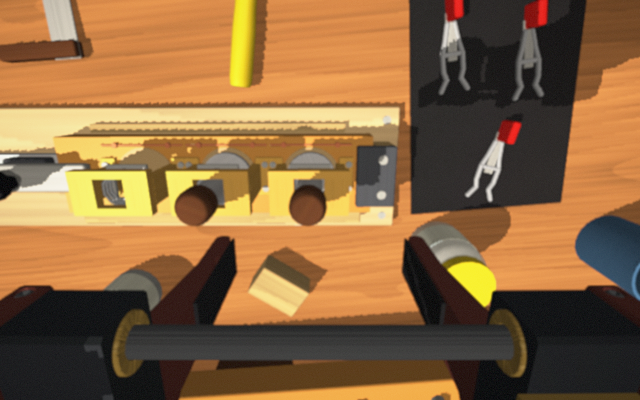

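```bash
python3 - <<'E'
from h import *
a,b=wc("w5"),wc("w6")
f=lambda x,y:(160+x/2.35,90+y/2.35)
g=lambda x,y:(60+x/2.35,90+y/2.35)
for n,p,q,z in(("v2 top",(357,268),(313,279),170),("v3 top",(628,265),(582,277),170),("b2 -x-y",(265,180),(250,190),122),("b2 -x+y",(453,178),(442,188),122),("b2 +x-y",(268,287),(258,297),122),("b2 +x+y",(457,285),(447,295),122),
 ("b3 -x-y",(502,180),(490,190),122),("b3 -x+y",(696,180),(683,190),122),("b3 +x-y",(500,288),(490,298),122),("b3 +x+y",(692,287),(680,297),122),("screw",(730,63),(767,70),20),("screw2",(702,288),(756,295),20)):
    print(n,onz(a,f(*p),z),onz(b,g(*q),z),*tri((a,f(*p)),(b,g(*q))))
E
```

```text
v2 top [592.319  14.59  170.   ] [592.717  16.775 170.   ] [594.423  14.277 164.001] [0.1, 0.1]
v3 top [599.426 107.203 170.   ] [600.147 109.63  170.   ] [602.051 109.217 163.446] [0.3, 0.3]
b2 -x-y [568.536 -20.404 122.   ] [568.62  -20.996 122.   ] [568.232 -20.124 123.812] [0.1, 0.1]
b2 -x+y [574.243  53.162 122.   ] [574.546  54.998 122.   ] [575.629  53.643 116.112] [0.1, 0.1]
b2 +x-y [612.861 -24.883 122.   ] [613.368 -27.66  122.   ] [610.365 -23.507 130.211] [0.3, 0.3]
b2 +x+y [618.802  52.168 122.   ] [619.323  50.323 122.   ] [617.097  51.728 127.553] [0.3, 0.3]
b3 -x-y [576.731  72.283 122.   ] [577.019  73.798 122.   ] [577.929  72.979 117.16 ] [0.1, 0.1]
b3 -x+y [583.414 148.321 122.   ] [583.719 149.809 122.   ] [584.692 150.162 117.3  ] [0.1, 0.1]
b3 +x-y [621.653  69.624 122.   ] [622.181  67.804 122.   ] [619.916  68.882 127.509] [0.3, 0.3]
b3 +x+y [628.17  148.041 122.   ] [628.609 145.859 122.   ] [625.806 145.448 128.722] [0.2, 0.2]
screw [549.856 203.425  20.   ] [549.561 203.245  20.   ] [549.634 203.099  20.766] [0.1, 0.1]
screw2 [669.084 193.228  20.   ] [669.657 193.684  20.   ] [670.055 193.964  18.241] [0.3, 0.3]
```

```bash
python3 - <<'E'
from h import *
c=cam("top")
for uv in((235,229),(209,224),(216,187)): print(onz(c,uv,33))
move([440,310,250],down(np.pi-0.0))
E
```

```text
[431.536 275.026  33.   ]
[447.53  361.868  33.   ]
[570.906 343.215  33.   ]
t 11.7 tcp [593.121 119.224 268.849] shift cm [17.654  1.881 16.934] rot [-0.    -0.088 -0.   ] F [0.087 0.258 0.225] w 88.15301503999748
```

Request:
carry_out:
  delta_pos:
    - [17.7, 1.9, 17]
    - [17.7, 1.9, 17]
    - [17.7, 1.9, 17]
    - [17.7, 1.9, 17]
    - [17.7, 1.9, 17]
    - [17.7, 1.9, 17]
    - [17.7, 1.9, 17]
    - [17.7, 1.9, 17]
    - [17.7, 1.9, 17]
  rotation:
    - [0, -0.09, 0]
    - [0, -0.09, 0]
    - [0, -0.09, 0]
    - [0, -0.09, 0]
    - [0, -0.09, 0]
    - [0, -0.09, 0]
    - [0, -0.09, 0]
    - [0, -0.09, 0]
    - [0, -0.09, 0]

```text
t: 12.45
ee_pos: [439.6, 310.9, 250.1]
orientation: [-1.208, -1.212, 1.211]
ft_force: [0.5, -0.2, -0.9]
width: 87.9
```

```bash
python3 - <<'E'
from h import *
move([440,310,250],down(np.pi-0.0));snap("wrist","w7")
E
```

```text
t 12.45 tcp [439.644 310.915 250.101] shift cm [-0.092  0.01  -0.035] rot [ 0.001  0.003 -0.   ] F [ 0.481 -0.194 -0.853] w 87.89895931774498
```

View pics/w7.png

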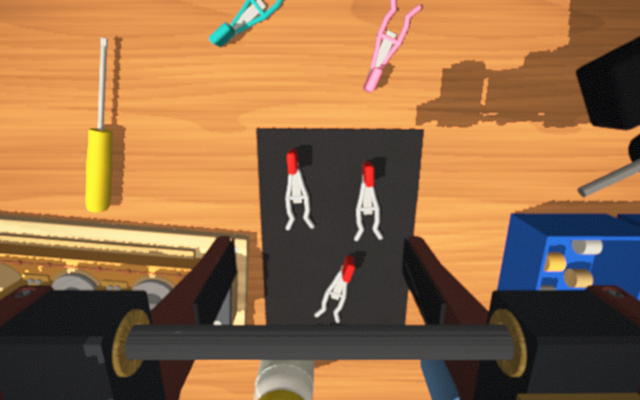

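```bash
python3 - <<'E'
from h import *
crop("w7",255,130,425,255,4.7)
E
```

```text
(no output)
```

View pics/w7_c255_130.png

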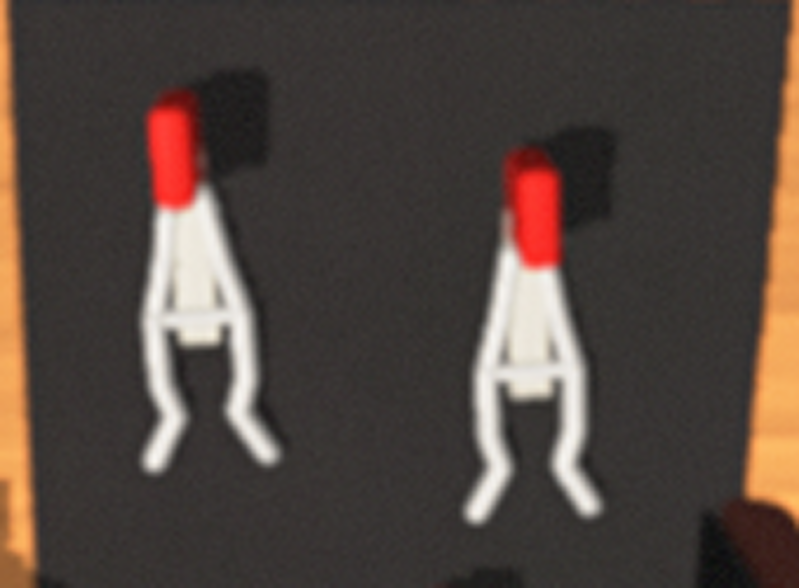

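```bash
python3 - <<'E'
from h import *
c=wc("w7"); f=lambda x,y:(255+x/4.7,130+y/4.7)
T=cam("top")
for n,g,a,b in(("A",(174,156),(153,465),(270,458)),("B",(538,217),(476,515),(592,508))):
    G=onz(c,f(*g),33);m=(onz(c,f(*a),6)+onz(c,f(*b),6))/2
    d=m-G; print(n,G,m,np.linalg.norm(d[:2]),"yaw",np.arctan2(d[1],d[0]),"topcam",proj(T,[G,m]))
E
```

```text
A [434.817 280.568  33.   ] [525.221 286.921   6.   ] 90.62697621852847 yaw 0.07016348514116966 topcam [[233.359 227.992]
 [234.525 201.493]]
B [449.641 368.972  33.   ] [539.866 375.942   6.   ] 90.49394909248964 yaw 0.07710190787178603 topcam [[206.889 223.349]
 [208.65  197.11 ]]
```

```bash
python3 - <<'E'
from h import *
move([434.8,280.6,60],down(np.pi+0.07))
E
```

```text
t 12.5 tcp [440.016 310.567 250.117] shift cm [-2.995 19.012  0.539] rot [ 0.001 -0.068 -0.   ] F [ 0.354 -0.706  0.239] w 87.81826227687128
```

Request:
carry_out:
  delta_pos:
    - [-1, 4, 0.2]
    - [-2, 8, 0.4]
    - [-3, 12, 0.55]
    - [-3, 15, 0.55]
    - [-3, 17.5, 0.55]
    - [-3, 19, 0.55]
    - [-3, 19, 0.55]
    - [-3, 19, 0.55]
    - [-3, 19, 0.55]
  rotation:
    - [0, -0.07, 0]
    - [0, -0.07, 0]
    - [0, -0.07, 0]
    - [0, -0.07, 0]
    - [0, -0.07, 0]
    - [0, -0.07, 0]
    - [0, -0.07, 0]
    - [0, -0.07, 0]
    - [0, -0.07, 0]

```text
t: 13.25
ee_pos: [434.9, 281.2, 60.8]
orientation: [-1.175, -1.263, 1.261]
ft_force: [-0.7, -0.6, -0.9]
width: 87.8
```

```bash
python3 - <<'E'
from h import *
move([434.8,280.6,6],down(np.pi+0.07));snap("wrist","w8"); o=ctrl.get_obs();print(proj(cam("wrist",o),[[434.8,280.6,33],[434.8,280.6,18]]))
E
```

```text
t 13.25 tcp [434.948 281.219  60.79 ] shift cm [-0.064  5.479  0.026] rot [0.001 0.002 0.001] F [-0.738 -0.647 -0.923] w 87.83250508900743
[[317.04  233.362]
 [317.14  224.15 ]]
```

View pics/w8.png

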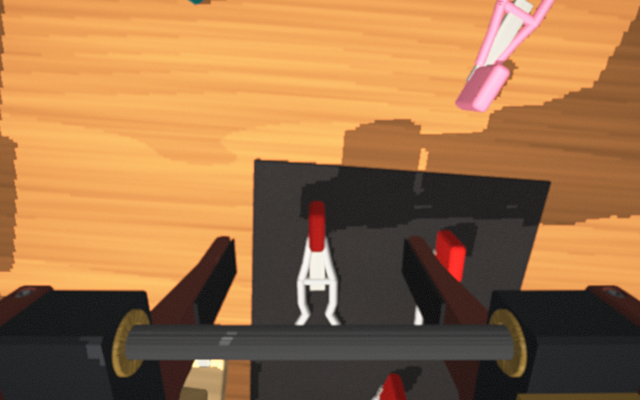

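```bash
python3 - <<'E'
from h import *
crop("w8",270,180,370,330,5)
c=wc("w8"); print(proj(c,[[434.8+13*np.cos(.07)*s,280.6+13*np.sin(.07)*s,33] for s in(-1,1)]))
E
```

```text
[[317.606 213.58 ]
 [317.588 253.237]]
```

View pics/w8_c270_180.png

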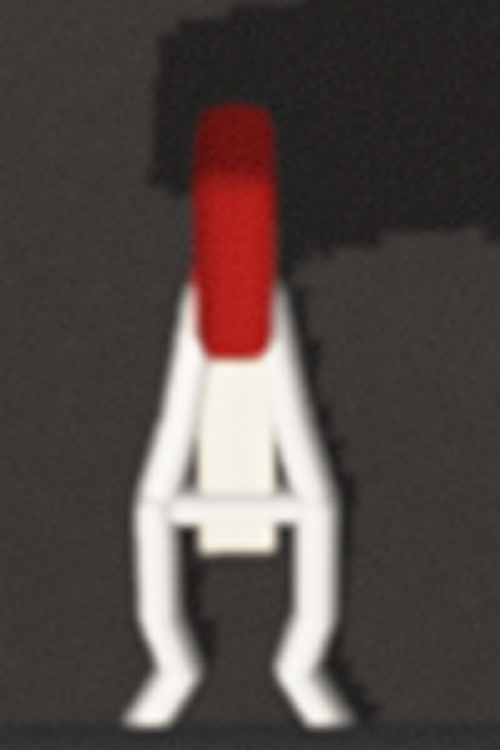

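Request:
carry_out:
  delta_pos:
    - [0, 2.5, 0]
    - [0, 4.3, 0]
    - [0, 5.2, 0]
    - [0, 5.5, 0]
    - [0, 5.5, 0]
    - [0, 5.5, 0]
  rotation:
    - [0, 0, 0]
    - [0, 0, 0]
    - [0, 0, 0]
    - [0, 0, 0]
    - [0, 0, 0]
    - [0, 0, 0]

```text
t: 13.8
ee_pos: [434.2, 281.9, 5.7]
orientation: [-1.174, -1.264, 1.262]
ft_force: [0.1, 0.6, 0.5]
width: 88.2
```

Request:
carry_out:
  delta_pos:
    - [0, 0, 0]
    - [0, 0, 0]
    - [0, 0, 0]
    - [0, 0, 0]
    - [0, 0, 0]
    - [0, 0, 0]
    - [0, 0, 0]
    - [0, 0, 0]
    - [0, 0, 0]
    - [0, 0, 0]
    - [0, 0, 0]
    - [0, 0, 0]
  rotation:
    - [0, 0, 0]
    - [0, 0, 0]
    - [0, 0, 0]
    - [0, 0, 0]
    - [0, 0, 0]
    - [0, 0, 0]
    - [0, 0, 0]
    - [0, 0, 0]
    - [0, 0, 0]
    - [0, 0, 0]
    - [0, 0, 0]
    - [0, 0, 0]
  hand: 255

```text
t: 14.8
ee_pos: [433.6, 281.5, 4.9]
orientation: [-1.174, -1.263, 1.263]
ft_force: [-0.5, 0.3, 0.5]
width: 11.6
```

Request:
carry_out:
  delta_pos:
    - [0, 0, 0]
    - [0, 0, 0]
    - [0, 0, 0]
  rotation:
    - [0, 0, 0]
    - [0, 0, 0]
    - [0, 0, 0]

```text
t: 15.05
ee_pos: [433.6, 281.5, 4.9]
orientation: [-1.174, -1.263, 1.263]
ft_force: [0.1, 0.1, -0.1]
width: 9.6
```

```bash
python3 - <<'E'
from h import *
ps=[ctrl.get_obs()]; print(ps[0]["ee_pos"],ps[0]["width"])
th=-0.089; jx=np.array([np.cos(th),np.sin(th),0]); v2=np.array([593.5,14.9,0]); v3=np.array([602.0,109.4,0])
move([434.8,280.6,150],down(np.pi+0.07))
E
```

```text
[433.582 281.54    4.862] 9.61666407981059
t 15.05 tcp [433.582 281.54    4.862] shift cm [ -0.103 -14.514  -0.113] rot [-0.     0.003 -0.   ] F [ 0.107  0.063 -0.106] w 9.61666407981059
```

Request:
carry_out:
  delta_pos:
    - [0, -3, 0]
    - [0, -6, 0]
    - [0, -10, 0]
    - [0, -13, 0]
    - [0, -14.5, 0]
    - [0, -14.5, 0]
  rotation:
    - [0, 0, 0]
    - [0, 0, 0]
    - [0, 0, 0]
    - [0, 0, 0]
    - [0, 0, 0]
    - [0, 0, 0]

```text
t: 15.55
ee_pos: [435.6, 282.8, 153.6]
orientation: [-1.176, -1.269, 1.257]
ft_force: [0.2, 0.6, -0.9]
width: 10.0
```

```bash
python3 - <<'E'
from h import *
th=-0.089; jx=np.array([np.cos(th),np.sin(th),0]); v2=np.array([593.5,14.9,0]); v3=np.array([602.0,109.4,0])
snap("wrist","w9"); move(v3-126*jx+[0,0,120],down(np.pi+th))
E
```

```text
t 15.6 tcp [434.582 282.192 151.501] shift cm [-16.429   3.13   -2.987] rot [0.003 0.162 0.002] F [ 0.979 -0.524 -0.984] w 9.956536939326062
```

View pics/w9.png

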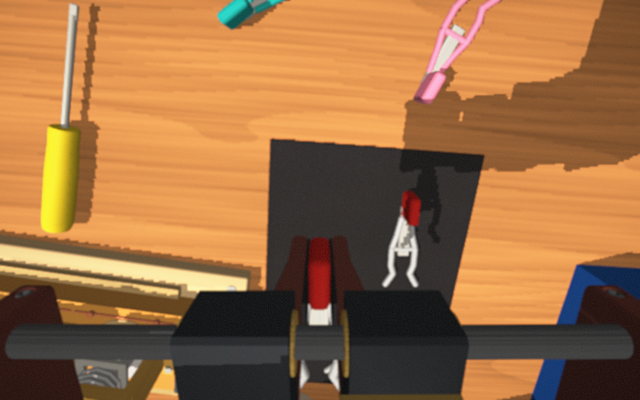

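Request:
carry_out:
  delta_pos:
    - [-16.4, 3, -3]
    - [-16.4, 3, -3]
    - [-16.4, 3, -3]
    - [-16.4, 3, -3]
    - [-16.4, 3, -3]
    - [-16.4, 3, -3]
    - [-16.4, 3, -3]
    - [-16.4, 3, -3]
  rotation:
    - [0, 0.16, 0]
    - [0, 0.16, 0]
    - [0, 0.16, 0]
    - [0, 0.16, 0]
    - [0, 0.16, 0]
    - [0, 0.16, 0]
    - [0, 0.16, 0]
    - [0, 0.16, 0]

```text
t: 16.27
ee_pos: [475.0, 121.1, 119.3]
orientation: [-1.248, -1.145, 1.146]
ft_force: [-0.8, 0.6, 0.1]
width: 10.2
```

```bash
python3 - <<'E'
from h import *
th=-0.089; jx=np.array([np.cos(th),np.sin(th),0]); v2=np.array([593.5,14.9,0]); v3=np.array([602.0,109.4,0])
move(v3-126*jx+[0,0,75.6],down(np.pi+th))
E
```

```text
t 16.2667 tcp [474.967 121.054 119.294] shift cm [-0.032  4.369 -0.161] rot [-0.001  0.003 -0.   ] F [-0.833  0.61   0.066] w 10.194145443249326
```

Request:
carry_out:
  delta_pos:
    - [0, 2, -0.15]
    - [0, 3.5, -0.15]
    - [0, 4.35, -0.15]
    - [0, 4.35, -0.15]
    - [0, 4.35, -0.15]
    - [0, 4.35, -0.15]
  rotation:
    - [0, 0, 0]
    - [0, 0, 0]
    - [0, 0, 0]
    - [0, 0, 0]
    - [0, 0, 0]
    - [0, 0, 0]

```text
t: 16.77
ee_pos: [477.3, 120.7, 76.9]
orientation: [-1.249, -1.146, 1.145]
ft_force: [0.5, -0.6, 0.6]
width: 9.8
```

```bash
python3 - <<'E'
from h import *
th=-0.089; jx=np.array([np.cos(th),np.sin(th),0]); v2=np.array([593.5,14.9,0]); v3=np.array([602.0,109.4,0])
move(v3-126*jx+[0,0,75.6],down(np.pi+th)); snap("side","s1"); snap("wrist","w10"); crop("s1",250,160,400,310,5)
E
```

```text
t 16.7667 tcp [477.28  120.729  76.9  ] shift cm [-0.02   0.13   0.077] rot [0.001 0.003 0.   ] F [ 0.502 -0.581  0.575] w 9.836477595954797
```

View pics/s1_c250_160.png

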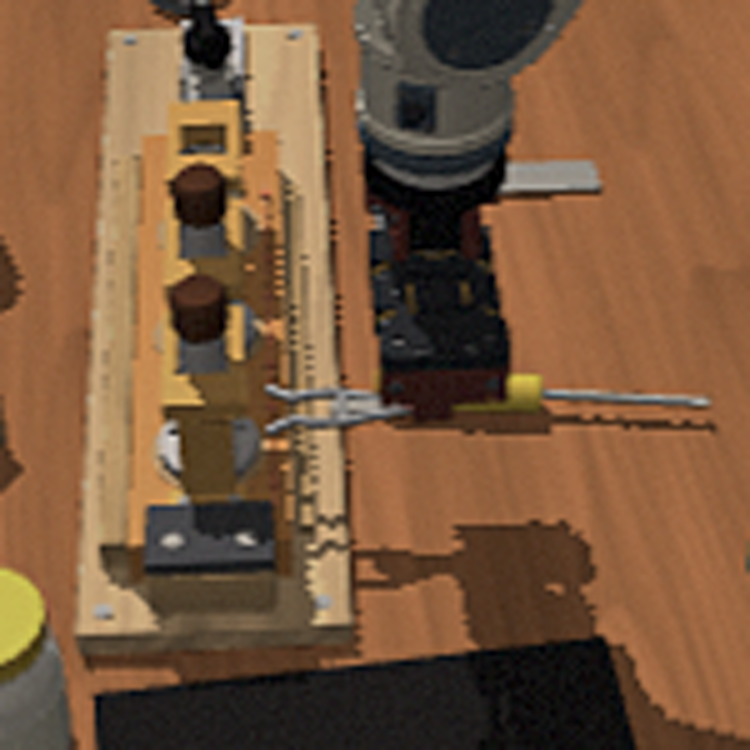

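View pics/w10.png

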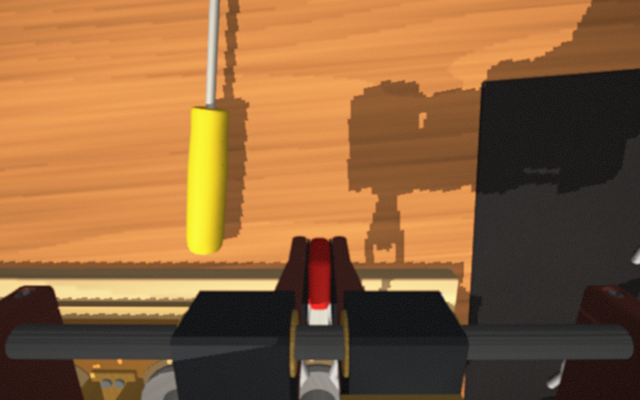

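```bash
python3 - <<'E'
from h import *
th=-0.089; jx=np.array([np.cos(th),np.sin(th),0]); jy=np.array([-np.sin(th),np.cos(th),0])
o=ctrl.get_obs(); p=np.array(o["ee_pos"]); print(p)
for s in(-14,14): print(proj(cam("side"),p+88*jx+s*jy+[0,0,0.9]))
v2=np.array([593.5,14.9,0]); v3=np.array([602.0,109.4,0])
print(proj(cam("side"),[v2+[0,0,170],v3+[0,0,170]]))
move(v3-126*jx+[0,0,75.6],down(np.pi+th))
E
```

```text
[477.541 120.465  77.145]
[[304.664 238.453]]
[[304.847 245.583]]
[[289.949 195.372]
 [289.686 217.936]]
t 16.8667 tcp [477.541 120.465  77.145] shift cm [0.004 0.154 0.105] rot [0.001 0.003 0.   ] F [ 0.352 -0.716 -0.19 ] w 9.999421272210121
```

Request:
carry_out:
  delta_pos:
    - [0, 0.14, 0]
    - [0, 0.14, -0.3]
    - [0, 0.14, -0.7]
    - [0, 0.14, -1.1]
    - [0, 0.14, -1.5]
    - [0, 0.14, -1.8]
    - [0, 0.14, -2.1]
    - [0, 0.14, -2.1]
  rotation:
    - [0, 0, 0]
    - [0, 0, 0]
    - [0, 0, 0]
    - [0, 0, 0]
    - [0, 0, 0]
    - [0, 0, 0]
    - [0, 0, 0]
    - [0, 0, 0]

```text
t: 17.53
ee_pos: [498.8, 118.2, 75.0]
orientation: [-1.249, -1.145, 1.144]
ft_force: [-0.2, 0.3, -1.1]
width: 10.0
```

```bash
python3 - <<'E'
from h import *
th=-0.089; jx=np.array([np.cos(th),np.sin(th),0]); v3=np.array([602.0,109.4,0])
move(v3-66*jx+[0,0,75.6],down(np.pi+th)); snap("side","s2"); crop("s2",250,160,400,310,5)
E
```

```text
t 17.5333 tcp [498.789 118.182  75.029] shift cm [ 0.036 -0.055 -3.758] rot [0.001 0.002 0.   ] F [-0.23   0.263 -1.093] w 9.956169244509782
```

View pics/s2_c250_160.png

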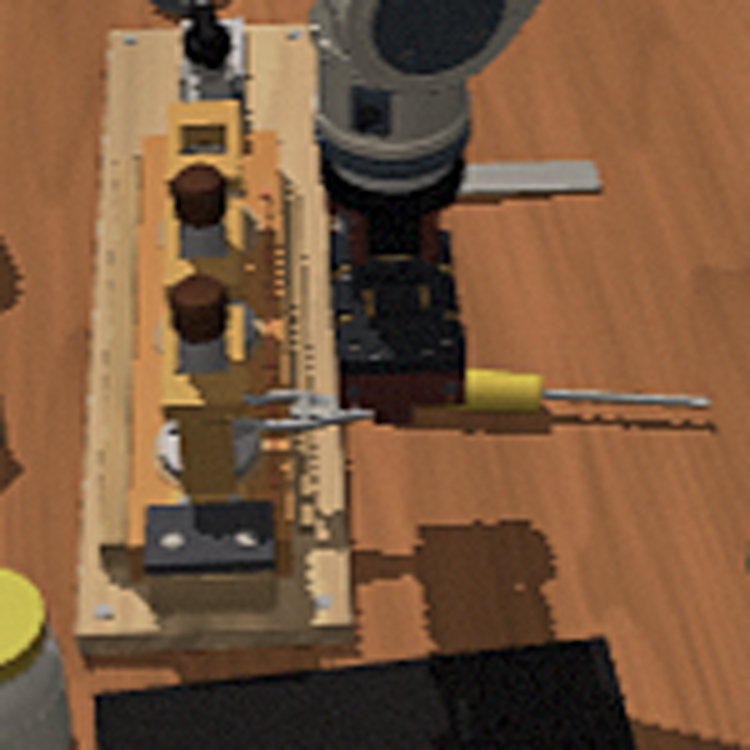

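Request:
carry_out:
  delta_pos:
    - [0, 0, -0.3]
    - [0, 0, -0.6]
    - [0, 0, -0.9]
    - [0, 0, -1.2]
    - [0, 0, -1.5]
    - [0, 0, -1.8]
    - [0, 0, -1.8]
  rotation:
    - [0, 0, 0]
    - [0, 0, 0]
    - [0, 0, 0]
    - [0, 0, 0]
    - [0, 0, 0]
    - [0, 0, 0]
    - [0, 0, 0]

```text
t: 18.17
ee_pos: [516.7, 116.7, 75.0]
orientation: [-1.249, -1.146, 1.145]
ft_force: [0.4, -0.4, -0.4]
width: 9.7
```

Request:
carry_out:
  delta_pos:
    - [0, 0, -0.3]
    - [0, 0, -0.6]
    - [0, 0, -0.9]
    - [0, 0, -1.2]
    - [0, 0, -1.2]
  rotation:
    - [0, 0, 0]
    - [0, 0, 0]
    - [0, 0, 0]
    - [0, 0, 0]
    - [0, 0, 0]

```text
t: 18.58
ee_pos: [527.5, 115.5, 74.6]
orientation: [-1.248, -1.144, 1.146]
ft_force: [0.5, 0.6, -0.6]
width: 9.5
```

```bash
python3 - <<'E'
from h import *
th=-0.089; jx=np.array([np.cos(th),np.sin(th),0]); v3=np.array([602.0,109.4,0])
move(v3-66*jx+[0,0,75.6],down(np.pi+th))
E
```

```text
t 18.5833 tcp [527.521 115.539  74.614] shift cm [ 0.049 -0.1   -0.873] rot [-0.001  0.002 -0.   ] F [ 0.459  0.589 -0.641] w 9.527126655048395
```

Request:
carry_out:
  delta_pos:
    - [0, 0, -0.2]
    - [0, 0, -0.4]
    - [0, 0, -0.6]
    - [0, 0, -0.8]
    - [0, 0, -0.9]
    - [0, 0, -0.9]
    - [0, 0, -0.9]
  rotation:
    - [0, 0, 0]
    - [0, 0, 0]
    - [0, 0, 0]
    - [0, 0, 0]
    - [0, 0, 0]
    - [0, 0, 0]
    - [0, 0, 0]

```text
t: 19.17
ee_pos: [537.9, 114.9, 75.3]
orientation: [-1.25, -1.147, 1.144]
ft_force: [0.8, -0.5, 0.0]
width: 9.9
```

```bash
python3 - <<'E'
from h import *
th=-0.089; jx=np.array([np.cos(th),np.sin(th),0]); v3=np.array([602.0,109.4,0])
move(v3-66*jx+[0,0,75.6],down(np.pi+th)); snap("side","s3"); crop("s3",250,160,400,310,5); snap("top","t3"); crop("t3",240,140,440,230,4)
E
```

```text
t 19.1667 tcp [537.914 114.898  75.345] shift cm [ 0.022 -0.026  0.168] rot [0.002 0.002 0.   ] F [ 0.822 -0.497  0.008] w 9.91238999127318
```

View pics/s3_c250_160.png

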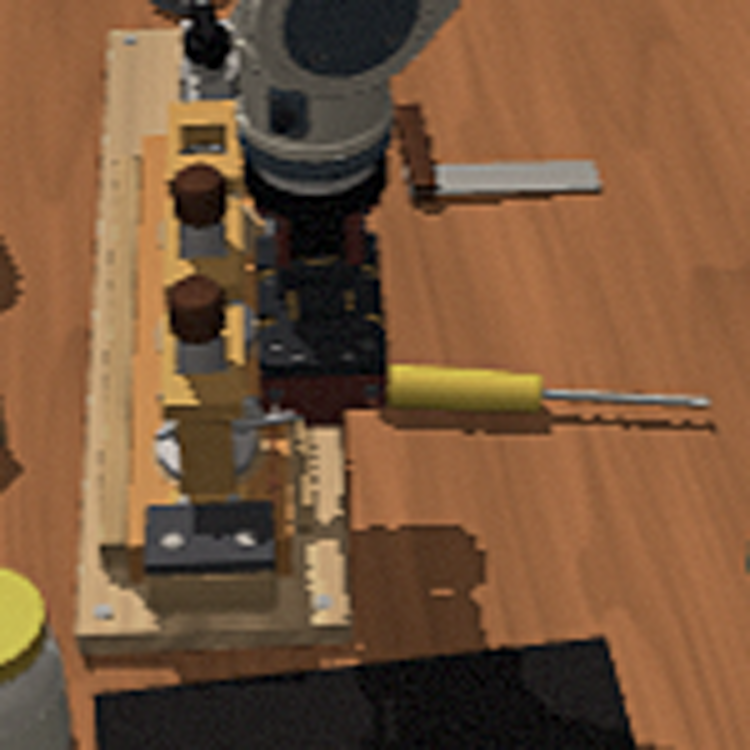

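Request:
carry_out:
  delta_pos:
    - [0, 0, -0.1]
    - [0, 0, -0.2]
    - [0, 0, -0.3]
    - [0, 0, -0.3]
  rotation:
    - [0, 0, 0]
    - [0, 0, 0]
    - [0, 0, 0]
    - [0, 0, 0]

```text
t: 19.6
ee_pos: [539.1, 114.6, 74.8]
orientation: [-1.248, -1.144, 1.146]
ft_force: [-3.3, 0.8, 1.1]
width: 9.5
```

Request:
carry_out:
  delta_pos:
    - [0, 0, 0.15]
    - [0, 0, 0.3]
    - [0, 0, 0.45]
    - [0, 0, 0.6]
    - [0, 0, 0.6]
  rotation:
    - [0, 0, 0]
    - [0, 0, 0]
    - [0, 0, 0]
    - [0, 0, 0]
    - [0, 0, 0]

```text
t: 20.02
ee_pos: [533.9, 115.2, 75.1]
orientation: [-1.249, -1.146, 1.145]
ft_force: [-0.3, -0.7, 0.7]
width: 9.6
```

Request:
carry_out:
  delta_pos:
    - [0, 0, 0.1]
    - [0, 0, 0.2]
    - [0, 0, 0.3]
    - [0, 0, 0.3]
  rotation:
    - [0, 0, 0]
    - [0, 0, 0]
    - [0, 0, 0]
    - [0, 0, 0]

```text
t: 20.35
ee_pos: [531.7, 115.4, 75.4]
orientation: [-1.25, -1.147, 1.144]
ft_force: [4.5, -0.3, 0.1]
width: 9.9
```

Request:
carry_out:
  delta_pos:
    - [0, 0, -0.15]
    - [0, 0, -0.3]
    - [0, 0, -0.45]
    - [0, 0, -0.6]
    - [0, 0, -0.6]
  rotation:
    - [0, 0, 0]
    - [0, 0, 0]
    - [0, 0, 0]
    - [0, 0, 0]
    - [0, 0, 0]

```text
t: 20.77
ee_pos: [536.5, 114.8, 74.6]
orientation: [-1.248, -1.144, 1.146]
ft_force: [0.3, -1.1, -0.2]
width: 9.8
```

Request:
carry_out:
  delta_pos:
    - [0, 0, 0]
    - [0, 0, 0]
    - [0, 0, 0]
    - [0, 0, 0]
    - [0, 0, 0]
    - [0, 0, 0]
  rotation:
    - [0, 0, 0]
    - [0, 0, 0]
    - [0, 0, 0]
    - [0, 0, 0]
    - [0, 0, 0]
    - [0, 0, 0]
  hand: 120

```text
t: 21.27
ee_pos: [536.9, 114.8, 75.1]
orientation: [-1.249, -1.145, 1.145]
ft_force: [-0.4, 0.0, -0.1]
width: 45.1
```

Request:
carry_out:
  delta_pos:
    - [0, -1.5, 0]
    - [0, -4, 0]
    - [0, -8, 0.5]
    - [0, -12, 1]
    - [0, -16, 2]
    - [0, -17, 2]
    - [0, -17, 2]
    - [0, -17, 2]
  rotation:
    - [0, 0, 0]
    - [0, 0, 0]
    - [0, 0, 0]
    - [0, 0, 0]
    - [0, 0, 0]
    - [0, 0, 0]
    - [0, 0, 0]
    - [0, 0, 0]
  hand: 0

```text
t: 21.93
ee_pos: [516.9, 116.6, 244.9]
orientation: [-1.25, -1.146, 1.144]
ft_force: [-0.9, -0.1, -0.6]
width: 87.7
```

```bash
python3 - <<'E'
from h import *
snap("wrist","w11"); crop("w11",180,80,440,240,3); move([440,330,250],down(np.pi+.05))
E
```

```text
t 21.9833 tcp [516.234 116.417 243.69 ] shift cm [20.617 -0.626  9.447] rot [-0.002 -0.137 -0.   ] F [ 0.064 -1.482  0.341] w 87.70214729102108
```

View pics/w11_c180_80.png

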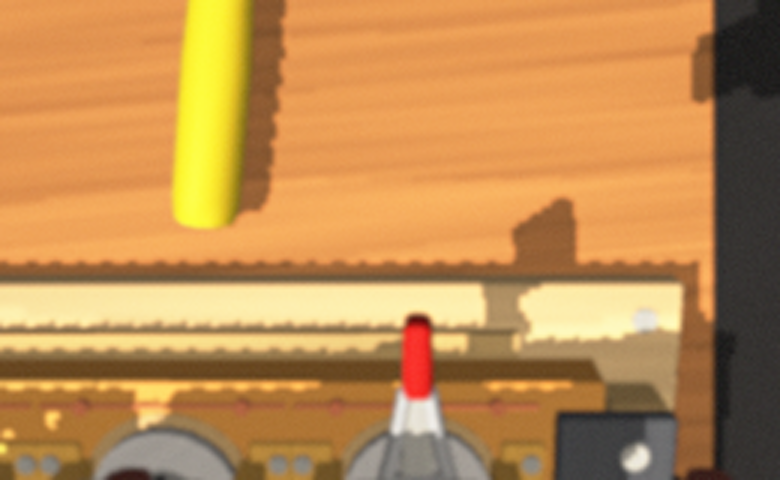

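Request:
carry_out:
  delta_pos:
    - [20.6, 0, 9.4]
    - [20.6, 0, 9.4]
    - [20.6, 0, 9.4]
    - [20.6, 0, 9.4]
    - [20.6, 0, 9.4]
    - [20.6, 0, 9.4]
    - [20.6, 0, 9.4]
    - [20.6, 0, 9.4]
  rotation:
    - [0, -0.14, 0]
    - [0, -0.14, 0]
    - [0, -0.14, 0]
    - [0, -0.14, 0]
    - [0, -0.14, 0]
    - [0, -0.14, 0]
    - [0, -0.14, 0]
    - [0, -0.14, 0]

```text
t: 22.65
ee_pos: [439.9, 330.0, 242.4]
orientation: [-1.182, -1.246, 1.254]
ft_force: [-0.4, 1.0, 0.0]
width: 88.0
```

```bash
python3 - <<'E'
from h import *
move([440,330,250],down(np.pi+.05));snap("wrist","w12"); crop("w12",230,120,430,310,4)
E
```

```text
t 22.65 tcp [439.874 330.005 242.445] shift cm [-0.003 -0.755 -0.01 ] rot [-0.003  0.006 -0.003] F [-0.36   1.04   0.041] w 88.00888147591667
```

View pics/w12_c230_120.png

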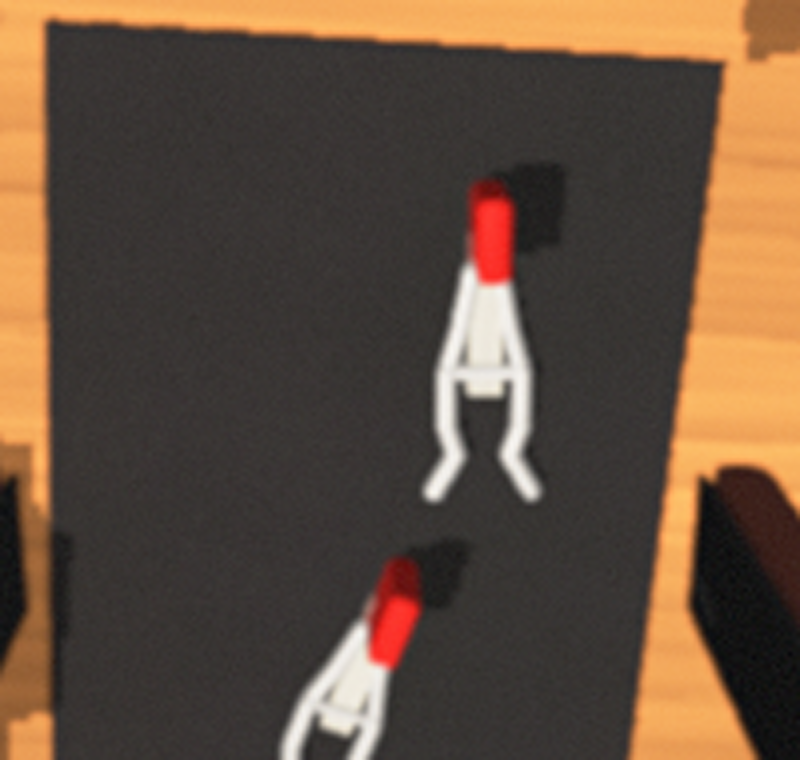

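```bash
python3 - <<'E'
from h import *
c=wc("w12"); f=lambda x,y:(230+x/4,120+y/4)
G=onz(c,f(494,240),33);m=(onz(c,f(432,493),6)+onz(c,f(534,493),6))/2
d=m-G; y=np.arctan2(d[1],d[0]); print(G,m,np.linalg.norm(d[:2]),"yaw",y)
move([G[0],G[1],60],down(np.pi+y))
E
```

```text
[449.567 369.153  33.   ] [539.412 375.883   6.   ] 90.0969578201727 yaw 0.07477284265005586
t 22.7 tcp [440.368 329.195 242.853] shift cm [ 3.984 18.272 -1.191] rot [-0.003 -0.021 -0.002] F [-0.502 -0.309  0.631] w 87.71530066028575
```

Clip B is unmoved, within 0.2 mm of the first measurement. Moving over it.

Request:
carry_out:
  delta_pos:
    - [2, 4, -0.5]
    - [4, 8, -1.2]
    - [4, 12, -1.2]
    - [4, 15, -1.2]
    - [4, 17.3, -1.2]
    - [4, 18.2, -1.2]
    - [4, 18.2, -1.2]
    - [4, 18.2, -1.2]
    - [4, 18.2, -1.2]
  rotation:
    - [0, -0.02, 0]
    - [0, -0.02, 0]
    - [0, -0.02, 0]
    - [0, -0.02, 0]
    - [0, -0.02, 0]
    - [0, -0.02, 0]
    - [0, -0.02, 0]
    - [0, -0.02, 0]
    - [0, -0.02, 0]

```text
t: 23.45
ee_pos: [452.3, 370.7, 64.6]
orientation: [-1.175, -1.264, 1.26]
ft_force: [1.7, -0.6, 0.3]
width: 88.1
```

```bash
python3 - <<'E'
from h import *
move([449.5,369.2,5.2],down(np.pi+.075));snap("wrist","w13");c=wc("w13"); crop("w13",270,180,370,330,5)
print((proj(c,[[449.5+13*np.cos(.07)*s,369.2+13*np.sin(.07)*s,33] for s in(-1,1)])-[270,180])*5)
E
```

```text
t 23.45 tcp [452.27  370.703  64.558] shift cm [-0.138  5.935  0.299] rot [ 0.002 -0.003  0.001] F [ 1.702 -0.553  0.316] w 88.0593579913978
[[232.232 136.11 ]
 [232.22  332.919]]
```

View pics/w13_c270_180.png

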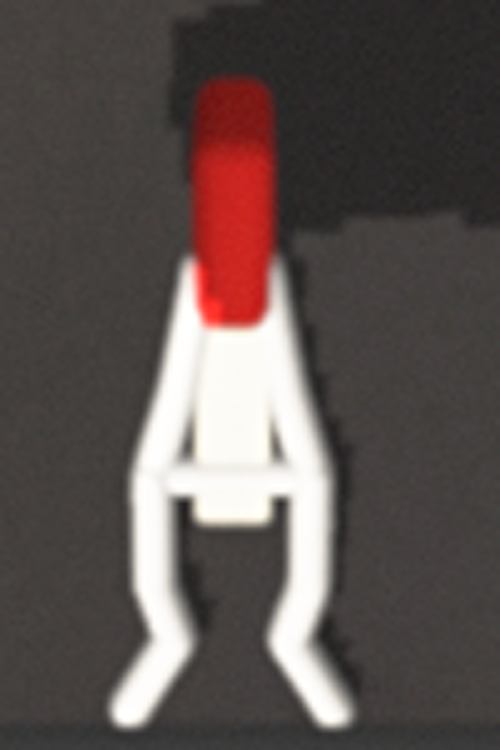

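Request:
carry_out:
  delta_pos:
    - [-0.1, 2.5, 0.2]
    - [-0.1, 4.3, 0.2]
    - [-0.1, 5.5, 0.2]
    - [-0.1, 5.8, 0.2]
    - [-0.1, 5.8, 0.2]
    - [-0.1, 5.8, 0.2]
  rotation:
    - [0, 0, 0]
    - [0, 0, 0]
    - [0, 0, 0]
    - [0, 0, 0]
    - [0, 0, 0]
    - [0, 0, 0]

```text
t: 24.0
ee_pos: [449.6, 369.9, 5.9]
orientation: [-1.174, -1.264, 1.262]
ft_force: [1.5, -0.3, 0.5]
width: 87.6
```

Request:
carry_out:
  delta_pos:
    - [0, 0, 0]
    - [0, 0, 0]
    - [0, 0, 0]
    - [0, 0, 0]
    - [0, 0, 0]
    - [0, 0, 0]
    - [0, 0, 0]
    - [0, 0, 0]
    - [0, 0, 0]
    - [0, 0, 0]
    - [0, 0, 0]
    - [0, 0, 0]
  rotation:
    - [0, 0, 0]
    - [0, 0, 0]
    - [0, 0, 0]
    - [0, 0, 0]
    - [0, 0, 0]
    - [0, 0, 0]
    - [0, 0, 0]
    - [0, 0, 0]
    - [0, 0, 0]
    - [0, 0, 0]
    - [0, 0, 0]
    - [0, 0, 0]
  hand: 255

```text
t: 25.0
ee_pos: [449.0, 369.4, 5.0]
orientation: [-1.174, -1.263, 1.263]
ft_force: [0.8, 0.5, 0.5]
width: 11.2
```

Request:
carry_out:
  delta_pos:
    - [0, 0, 0]
    - [0, 0, 0]
    - [0, 0, 0]
  rotation:
    - [0, 0, 0]
    - [0, 0, 0]
    - [0, 0, 0]

```text
t: 25.25
ee_pos: [449.0, 369.4, 5.0]
orientation: [-1.174, -1.263, 1.263]
ft_force: [0.6, 0.2, -1.3]
width: 10.0
```

Request:
carry_out:
  delta_pos:
    - [0, -3, 0]
    - [0, -6, 0]
    - [0, -10, 0]
    - [0, -13, 0]
    - [0, -14.5, 0]
    - [0, -14.5, 0]
    - [0, -14.5, 0]
  rotation:
    - [0, 0, 0]
    - [0, 0, 0]
    - [0, 0, 0]
    - [0, 0, 0]
    - [0, 0, 0]
    - [0, 0, 0]
    - [0, 0, 0]

```text
t: 25.83
ee_pos: [449.2, 369.5, 150.4]
orientation: [-1.174, -1.264, 1.262]
ft_force: [-1.1, 0.5, -1.3]
width: 10.0
```

```bash
python3 - <<'E'
from h import *
th=-0.089; jx=np.array([np.cos(th),np.sin(th),0]); v2=np.array([593.5,14.9,0])
move(v2-126*jx+[0,0,120],down(np.pi+th))
E
```

```text
t 25.8333 tcp [449.21  369.541 150.422] shift cm [-34.392   3.01    0.641] rot [0.001 0.162 0.001] F [-1.086  0.458 -1.304] w 10.047012183323943
```

Request:
carry_out:
  delta_pos:
    - [-34.4, 2.5, 0.6]
    - [-34.4, 2.5, 0.6]
    - [-34.4, 2.5, 0.6]
    - [-34.4, 2.5, 0.6]
    - [-34.4, 2.5, 0.6]
    - [-34.4, 2.5, 0.6]
    - [-34.4, 2.5, 0.6]
    - [-34.4, 2.5, 0.6]
    - [-34.4, 2.5, 0.6]
    - [-34.4, 2.5, 0.6]
    - [-34.4, 2.5, 0.6]
    - [-34.4, 2.5, 0.6]
  rotation:
    - [0, 0.16, 0]
    - [0, 0.16, 0]
    - [0, 0.16, 0]
    - [0, 0.16, 0]
    - [0, 0.16, 0]
    - [0, 0.16, 0]
    - [0, 0.16, 0]
    - [0, 0.16, 0]
    - [0, 0.16, 0]
    - [0, 0.16, 0]
    - [0, 0.16, 0]
    - [0, 0.16, 0]

```text
t: 26.83
ee_pos: [467.7, 26.8, 124.2]
orientation: [-1.248, -1.144, 1.146]
ft_force: [-1.0, 0.1, -1.5]
width: 10.0
```

```bash
python3 - <<'E'
from h import *
th=-0.089; jx=np.array([np.cos(th),np.sin(th),0]); v2=np.array([593.5,14.9,0])
move(v2-126*jx+[0,0,75.4],down(np.pi+th))
E
```

```text
t 26.8333 tcp [467.675  26.791 124.203] shift cm [-0.067  4.88  -0.046] rot [-0.002  0.003  0.   ] F [-1.034  0.103 -1.546] w 10.036638628550952
```

Request:
carry_out:
  delta_pos:
    - [0, 2, 0]
    - [0, 4, 0]
    - [0, 4.85, 0]
    - [0, 4.85, 0]
    - [0, 4.85, 0]
    - [0, 4.85, 0]
  rotation:
    - [0, 0, 0]
    - [0, 0, 0]
    - [0, 0, 0]
    - [0, 0, 0]
    - [0, 0, 0]
    - [0, 0, 0]

```text
t: 27.33
ee_pos: [468.6, 26.5, 77.0]
orientation: [-1.249, -1.146, 1.145]
ft_force: [0.2, -0.7, -0.2]
width: 9.6
```

```bash
python3 - <<'E'
from h import *
th=-0.089; jx=np.array([np.cos(th),np.sin(th),0]); v2=np.array([593.5,14.9,0])
move(v2-126*jx+[0,0,75.4],down(np.pi+th)); snap("side","s4"); crop("s4",250,160,400,310,5)
E
```

```text
t 27.3333 tcp [468.636  26.545  77.048] shift cm [-0.05   0.165  0.06 ] rot [0.001 0.003 0.   ] F [ 0.184 -0.693 -0.175] w 9.642429376367174
```

View pics/s4_c250_160.png

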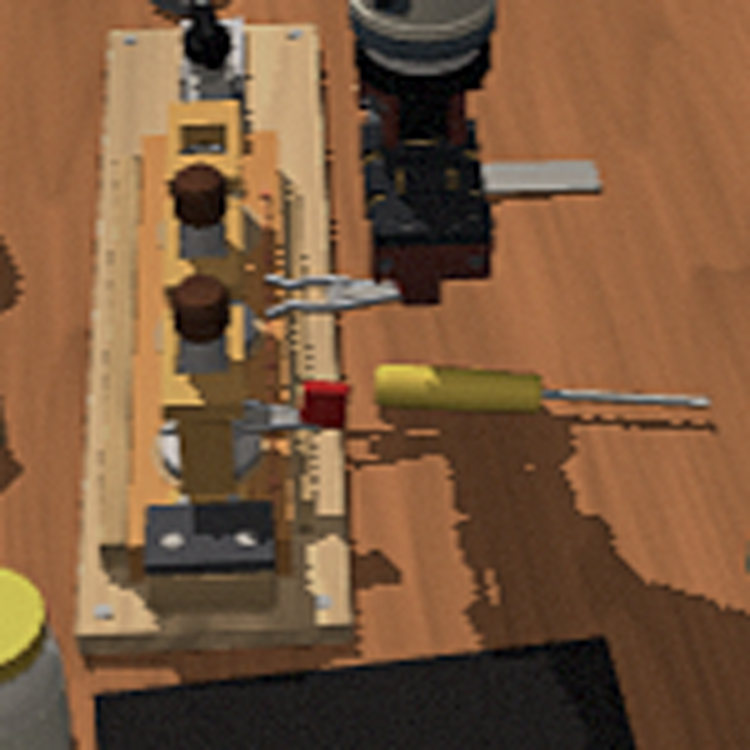

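Request:
carry_out:
  delta_pos:
    - [-0.04, 0.14, 0]
    - [-0.04, 0.14, -0.4]
    - [-0.04, 0.14, -0.8]
    - [-0.04, 0.14, -1.2]
    - [-0.04, 0.14, -1.6]
    - [-0.04, 0.14, -2.0]
    - [-0.04, 0.14, -2.3]
    - [-0.04, 0.14, -2.6]
    - [-0.04, 0.14, -2.9]
    - [-0.04, 0.14, -3.2]
    - [-0.04, 0.14, -3.5]
    - [-0.04, 0.14, -3.5]
  rotation:
    - [0, 0, 0]
    - [0, 0, 0]
    - [0, 0, 0]
    - [0, 0, 0]
    - [0, 0, 0]
    - [0, 0, 0]
    - [0, 0, 0]
    - [0, 0, 0]
    - [0, 0, 0]
    - [0, 0, 0]
    - [0, 0, 0]
    - [0, 0, 0]

```text
t: 28.38
ee_pos: [503.8, 22.4, 75.1]
orientation: [-1.249, -1.146, 1.145]
ft_force: [-0.1, -0.4, -1.0]
width: 9.6
```

Request:
carry_out:
  delta_pos:
    - [0, 0, -0.3]
    - [0, 0, -0.6]
    - [0, 0, -0.9]
    - [0, 0, -1.2]
    - [0, 0, -1.5]
    - [0, 0, -1.8]
    - [0, 0, -2.1]
    - [0, 0, -2.3]
    - [0, 0, -2.5]
    - [0, 0, -2.6]
    - [0, 0, -2.6]
    - [0, 0, -2.6]
  rotation:
    - [0, 0, 0]
    - [0, 0, 0]
    - [0, 0, 0]
    - [0, 0, 0]
    - [0, 0, 0]
    - [0, 0, 0]
    - [0, 0, 0]
    - [0, 0, 0]
    - [0, 0, 0]
    - [0, 0, 0]
    - [0, 0, 0]
    - [0, 0, 0]

```text
t: 29.38
ee_pos: [530.0, 20.1, 75.4]
orientation: [-1.25, -1.147, 1.144]
ft_force: [0.8, -0.8, -0.2]
width: 10.0
```

```bash
python3 - <<'E'
from h import *
th=-0.089; jx=np.array([np.cos(th),np.sin(th),0]); v2=np.array([593.5,14.9,0])
move(v2-65.5*jx+[0,0,75.4],down(np.pi+th))
E
```

```text
t 29.3833 tcp [530.007  20.145  75.39 ] shift cm [ 0.042 -0.001  0.179] rot [0.002 0.002 0.   ] F [ 0.828 -0.777 -0.21 ] w 9.983201537320232
```

Push a little further, then test by pulling back.

Request:
carry_out:
  delta_pos:
    - [0, 0, -0.1]
    - [0, 0, -0.2]
    - [0, 0, -0.3]
    - [0, 0, -0.3]
  rotation:
    - [0, 0, 0]
    - [0, 0, 0]
    - [0, 0, 0]
    - [0, 0, 0]

```text
t: 29.72
ee_pos: [531.5, 20.0, 75.1]
orientation: [-1.248, -1.144, 1.145]
ft_force: [-2.8, 0.7, 1.5]
width: 9.7
```

Request:
carry_out:
  delta_pos:
    - [0, 0, 0.2]
    - [0, 0, 0.4]
    - [0, 0, 0.6]
    - [0, 0, 0.7]
    - [0, 0, 0.8]
    - [0, 0, 0.9]
    - [0, 0, 0.9]
  rotation:
    - [0, 0, 0]
    - [0, 0, 0]
    - [0, 0, 0]
    - [0, 0, 0]
    - [0, 0, 0]
    - [0, 0, 0]
    - [0, 0, 0]

```text
t: 30.3
ee_pos: [524.1, 20.7, 75.5]
orientation: [-1.251, -1.147, 1.144]
ft_force: [4.4, -0.5, 0.8]
width: 9.9
```

Request:
carry_out:
  delta_pos:
    - [0, 0, -0.2]
    - [0, 0, -0.4]
    - [0, 0, -0.55]
    - [0, 0, -0.55]
  rotation:
    - [0, 0, 0]
    - [0, 0, 0]
    - [0, 0, 0]
    - [0, 0, 0]

```text
t: 30.63
ee_pos: [528.0, 20.2, 74.7]
orientation: [-1.248, -1.144, 1.146]
ft_force: [0.2, 1.1, -1.3]
width: 9.9
```

Request:
carry_out:
  delta_pos:
    - [0, 0, 0]
    - [0, 0, 0]
    - [0, 0, 0]
    - [0, 0, 0]
    - [0, 0, 0]
    - [0, 0, 0]
  rotation:
    - [0, 0, 0]
    - [0, 0, 0]
    - [0, 0, 0]
    - [0, 0, 0]
    - [0, 0, 0]
    - [0, 0, 0]
  hand: 120

```text
t: 31.13
ee_pos: [528.4, 20.2, 75.1]
orientation: [-1.249, -1.145, 1.145]
ft_force: [1.0, 0.0, -0.9]
width: 44.9
```

Request:
carry_out:
  delta_pos:
    - [0, -1.5, 0]
    - [0, -4, 0]
    - [0, -8, 0]
    - [0, -12, 0]
    - [0, -14, 0]
    - [0, -15, 0]
    - [0, -15, 0]
    - [0, -15, 0]
  rotation:
    - [0, 0, 0]
    - [0, 0, 0]
    - [0, 0, 0]
    - [0, 0, 0]
    - [0, 0, 0]
    - [0, 0, 0]
    - [0, 0, 0]
    - [0, 0, 0]
  hand: 0

```text
t: 31.8
ee_pos: [528.0, 20.2, 224.4]
orientation: [-1.249, -1.145, 1.145]
ft_force: [-0.5, 0.0, -0.9]
width: 87.5
```

```bash
python3 - <<'E'
from h import *
snap("wrist","w14"); snap("side","s5"); crop("s5",250,160,400,310,5)
th=-0.089; v2=np.array([593.5,14.9,0]); move(v2+[0,0,200],down(np.pi+th))
E
```

```text
t 31.9 tcp [527.202  20.216 223.144] shift cm [ 0.046  2.292 -6.659] rot [-0.003  0.002 -0.   ] F [-1.293  0.641  0.463] w 88.17639020175416
```

View pics/s5_c250_160.png

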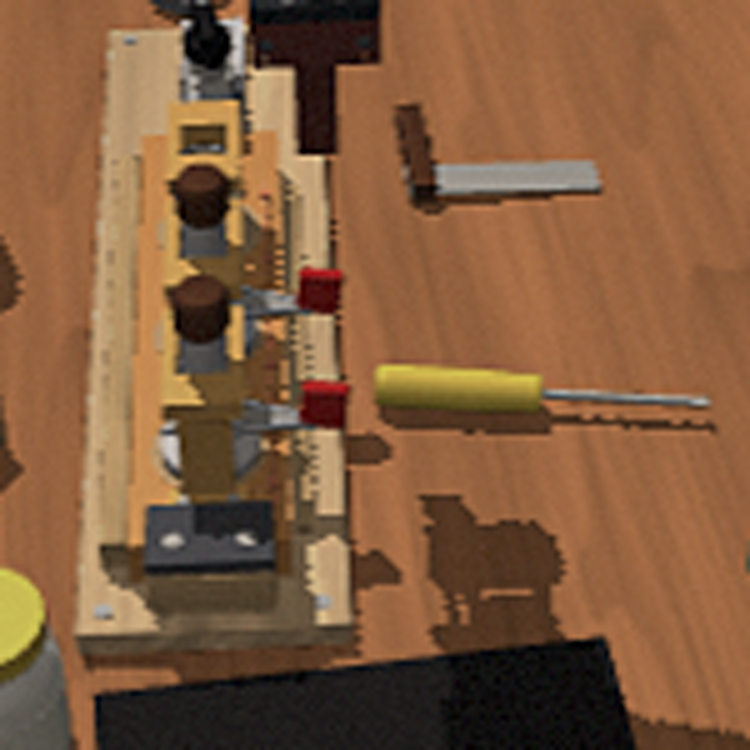

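View pics/w14.png

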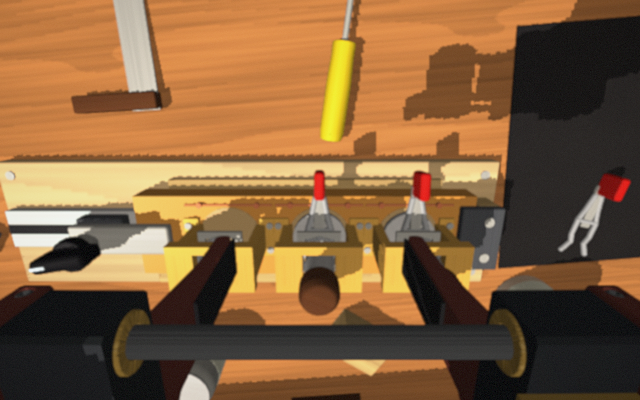

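Request:
carry_out:
  delta_pos:
    - [0, 0, -3]
    - [0, 0, -6]
    - [0, 1, -6.6]
    - [0, 2.3, -6.6]
    - [0, 2.3, -6.6]
    - [0, 2.3, -6.6]
  rotation:
    - [0, 0, 0]
    - [0, 0, 0]
    - [0, 0, 0]
    - [0, 0, 0]
    - [0, 0, 0]
    - [0, 0, 0]

```text
t: 32.4
ee_pos: [592.3, 14.5, 199.6]
orientation: [-1.245, -1.141, 1.148]
ft_force: [-0.3, 0.3, -0.2]
width: 87.8
```

```bash
python3 - <<'E'
from h import *
snap("wrist","w15")
th=-0.089; v2=np.array([593.5,14.9,0]); move(v2+[0,0,138],down(np.pi+th))
E
```

```text
t 32.45 tcp [592.966  14.57  200.69 ] shift cm [ 0.039  6.269 -0.07 ] rot [-0.003  0.002 -0.   ] F [ 0.505 -0.827 -0.384] w 87.78928620811116
```

View pics/w15.png

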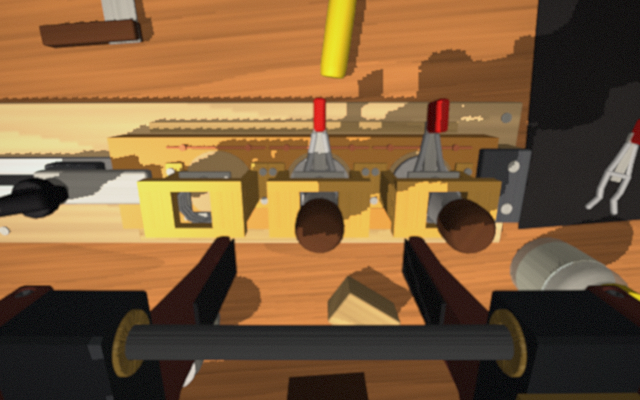

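Request:
carry_out:
  delta_pos:
    - [0, 2.5, 0]
    - [0, 4.5, 0]
    - [0, 5.8, 0]
    - [0, 6.2, 0]
    - [0, 6.2, 0]
    - [0, 6.2, 0]
  rotation:
    - [0, 0, 0]
    - [0, 0, 0]
    - [0, 0, 0]
    - [0, 0, 0]
    - [0, 0, 0]
    - [0, 0, 0]

```text
t: 32.95
ee_pos: [594.5, 14.6, 140.8]
orientation: [-1.249, -1.146, 1.145]
ft_force: [-0.8, 0.3, -0.1]
width: 87.9
```

Request:
carry_out:
  delta_pos:
    - [0, 0, 0]
    - [0, 0, 0]
    - [0, 0, 0]
    - [0, 0, 0]
    - [0, 0, 0]
    - [0, 0, 0]
    - [0, 0, 0]
    - [0, 0, 0]
    - [0, 0, 0]
    - [0, 0, 0]
    - [0, 0, 0]
    - [0, 0, 0]
  rotation:
    - [0, 0, 0]
    - [0, 0, 0]
    - [0, 0, 0]
    - [0, 0, 0]
    - [0, 0, 0]
    - [0, 0, 0]
    - [0, 0, 0]
    - [0, 0, 0]
    - [0, 0, 0]
    - [0, 0, 0]
    - [0, 0, 0]
    - [0, 0, 0]
  hand: 255

```text
t: 33.95
ee_pos: [594.2, 14.5, 140.1]
orientation: [-1.249, -1.145, 1.145]
ft_force: [0.6, -0.0, -0.0]
width: 31.5
```

```bash
python3 - <<'E'
from h import *
o=ctrl.get_obs();print(o["ee_pos"],o["ft_force"],o["width"],o["moment"])
E
```

```text
[594.168  14.509 140.052] [ 0.572 -0.007 -0.007] 31.53894529578212 [ 0.008 -0.152 -0.036]
```

Request:
carry_out:
  delta_pos:
    - [0, -0.1, 0]
    - [0, -0.2, 0]
    - [0, -0.3, 0]
    - [0, -0.4, 0]
    - [0, -0.5, 0]
    - [0, -0.6, 0]
    - [0, -0.7, 0]
    - [0, -0.8, 0]
    - [0, -0.9, 0]
    - [0, -1.0, 0]
    - [0, -1.0, 0]
    - [0, -1.0, 0]
  rotation:
    - [0, 0, 0]
    - [0, 0, 0]
    - [0, 0, 0]
    - [0, 0, 0]
    - [0, 0, 0]
    - [0, 0, 0]
    - [0, 0, 0]
    - [0, 0, 0]
    - [0, 0, 0]
    - [0, 0, 0]
    - [0, 0, 0]
    - [0, 0, 0]

```text
t: 34.95
ee_pos: [593.8, 14.5, 149.8]
orientation: [-1.248, -1.144, 1.145]
ft_force: [1.0, -0.3, -10.9]
width: 31.7
```

Request:
carry_out:
  delta_pos:
    - [0, -0.05, 0]
    - [0, -0.1, 0]
    - [0, -0.15, 0]
    - [0, -0.2, 0]
    - [0, -0.25, 0]
    - [0, -0.3, 0]
    - [0, -0.35, 0]
    - [0, -0.4, 0]
    - [0, -0.45, 0]
    - [0, -0.5, 0]
    - [0, -0.5, 0]
    - [0, -0.5, 0]
  rotation:
    - [0, 0, 0]
    - [0, 0, 0]
    - [0, 0, 0]
    - [0, 0, 0]
    - [0, 0, 0]
    - [0, 0, 0]
    - [0, 0, 0]
    - [0, 0, 0]
    - [0, 0, 0]
    - [0, 0, 0]
    - [0, 0, 0]
    - [0, 0, 0]

```text
t: 35.95
ee_pos: [593.9, 14.5, 155.0]
orientation: [-1.249, -1.145, 1.145]
ft_force: [-0.8, 0.1, -13.0]
width: 31.6
```

Request:
carry_out:
  delta_pos:
    - [0, -0.05, 0]
    - [0, -0.1, 0]
    - [0, -0.1, 0]
    - [0, -0.1, 0]
    - [0, -0.1, 0]
    - [0, -0.1, 0]
    - [0, -0.1, 0]
    - [0, -0.1, 0]
    - [0, -0.1, 0]
    - [0, -0.1, 0]
    - [0, -0.1, 0]
    - [0, -0.1, 0]
  rotation:
    - [0, 0, 0]
    - [0, 0, 0]
    - [0, 0, 0]
    - [0, 0, 0]
    - [0, 0, 0]
    - [0, 0, 0]
    - [0, 0, 0]
    - [0, 0, 0]
    - [0, 0, 0]
    - [0, 0, 0]
    - [0, 0, 0]
    - [0, 0, 0]

```text
t: 36.95
ee_pos: [594.1, 14.5, 156.1]
orientation: [-1.249, -1.145, 1.145]
ft_force: [-1.5, -0.9, -14.7]
width: 31.7
```

Request:
carry_out:
  delta_pos:
    - [0, 0, 0]
    - [0, 0, 0]
    - [0, 0, 0]
    - [0, 0, 0]
  rotation:
    - [0, 0, 0]
    - [0, 0, 0]
    - [0, 0, 0]
    - [0, 0, 0]

```text
t: 37.28
ee_pos: [594.1, 14.5, 156.0]
orientation: [-1.249, -1.145, 1.145]
ft_force: [-1.8, 1.1, -14.0]
width: 31.4
```

```bash
python3 - <<'E'
from h import *
o=ctrl.get_obs();print(o["ee_pos"],o["ft_force"],o["width"])
snap("side","s6"); crop("s6",250,160,400,310,5); snap("wrist","w16")
E
```

```text
[594.122  14.515 156.049] [ -1.845   1.145 -13.979] 31.356885861392186
```

View pics/s6_c250_160.png

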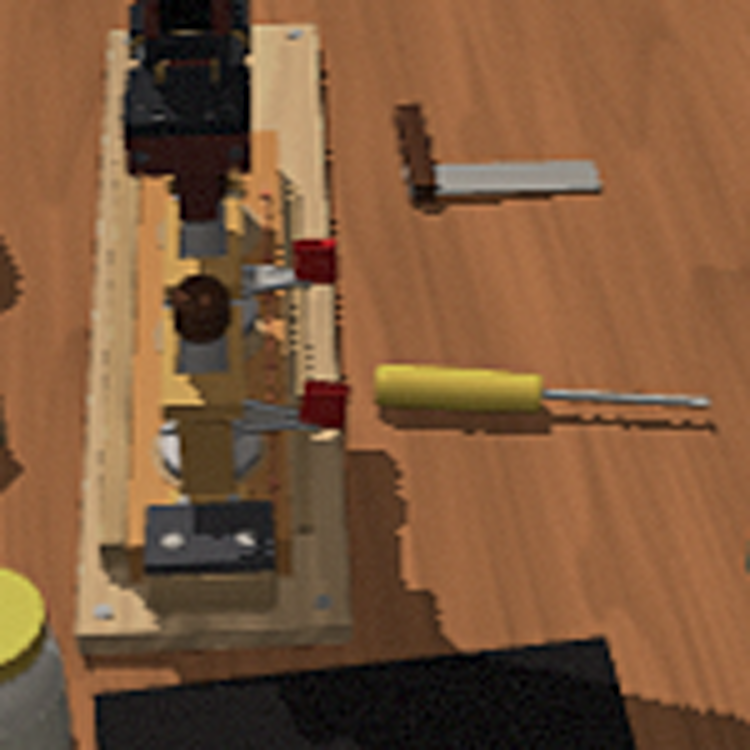

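View pics/w16.png

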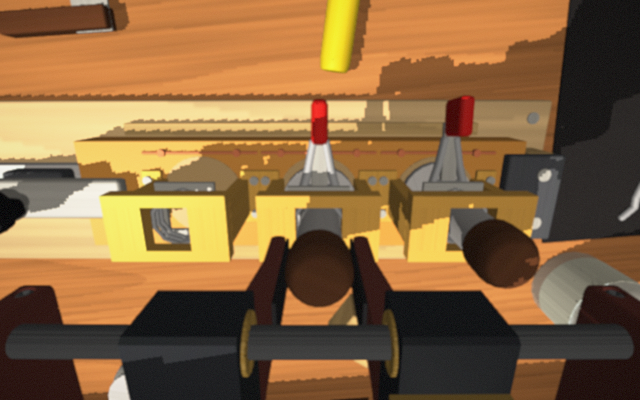

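Request:
carry_out:
  delta_pos:
    - [0, 0.15, 0]
    - [0, 0.3, 0]
    - [0, 0.45, 0]
    - [0, 0.6, 0]
    - [0, 0.75, 0]
    - [0, 0.9, 0]
    - [0, 1.05, 0]
    - [0, 1.2, 0]
    - [0, 1.35, 0]
    - [0, 1.5, 0]
    - [0, 1.6, 0]
    - [0, 1.6, 0]
  rotation:
    - [0, 0, 0]
    - [0, 0, 0]
    - [0, 0, 0]
    - [0, 0, 0]
    - [0, 0, 0]
    - [0, 0, 0]
    - [0, 0, 0]
    - [0, 0, 0]
    - [0, 0, 0]
    - [0, 0, 0]
    - [0, 0, 0]
    - [0, 0, 0]

```text
t: 38.38
ee_pos: [595.1, 14.5, 140.5]
orientation: [-1.25, -1.146, 1.144]
ft_force: [0.1, -0.2, -2.5]
width: 32.0
```

Request:
carry_out:
  delta_pos:
    - [0, 0, 0]
    - [0, 0, 0]
    - [0, 0, 0]
    - [0, 0, 0]
    - [0, 0, 0]
    - [0, 0, 0]
    - [0, 0, 0]
  rotation:
    - [0, 0, 0]
    - [0, 0, 0]
    - [0, 0, 0]
    - [0, 0, 0]
    - [0, 0, 0]
    - [0, 0, 0]
    - [0, 0, 0]
  hand: 0

```text
t: 38.97
ee_pos: [594.2, 14.5, 140.1]
orientation: [-1.249, -1.145, 1.145]
ft_force: [-0.1, 0.1, 0.4]
width: 74.6
```

Request:
carry_out:
  delta_pos:
    - [0, -2, 0]
    - [0, -5, 0]
    - [0, -6, 0]
    - [0, -6, 0]
    - [0, -6, 0]
  rotation:
    - [0, 0, 0]
    - [0, 0, 0]
    - [0, 0, 0]
    - [0, 0, 0]
    - [0, 0, 0]

```text
t: 39.38
ee_pos: [594.3, 14.5, 200.1]
orientation: [-1.25, -1.146, 1.144]
ft_force: [0.1, -0.1, -0.5]
width: 88.1
```

```bash
python3 - <<'E'
from h import *
th=-0.089; v=np.array([602.0,109.4,0]); move(v+[0,0,200],down(np.pi+th)); snap("wrist","w17")
E
```

```text
t 39.3833 tcp [594.298  14.505 200.132] shift cm [9.521 0.014 0.056] rot [0.001 0.002 0.   ] F [ 0.08  -0.139 -0.53 ] w 88.10311344140533
```

View pics/w17.png

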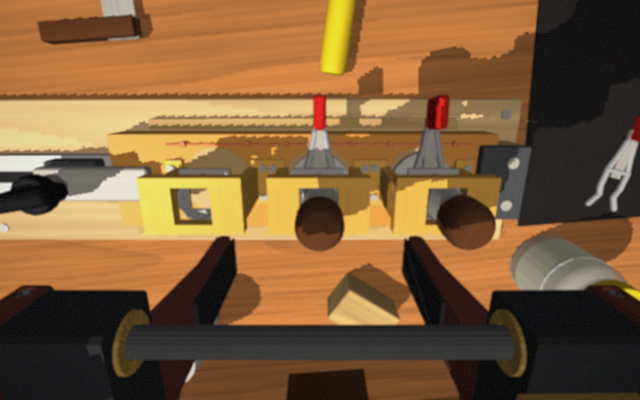

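Valve 2 is down with its clip home. On to valve 3.

Request:
carry_out:
  delta_pos:
    - [3, 0, 0]
    - [6.5, 0, 0]
    - [9, 0, 0]
    - [9.5, 0, 0.05]
    - [9.5, 0, 0.05]
    - [9.5, 0, 0.05]
  rotation:
    - [0, 0, 0]
    - [0, 0, 0]
    - [0, 0, 0]
    - [0, 0, 0]
    - [0, 0, 0]
    - [0, 0, 0]

```text
t: 39.93
ee_pos: [601.1, 108.8, 198.7]
orientation: [-1.248, -1.144, 1.147]
ft_force: [0.2, -0.1, -0.3]
width: 87.8
```

```bash
python3 - <<'E'
from h import *
th=-0.089; v=np.array([602.0,109.4,0]); move(v+[0,0,140],down(np.pi+th)); snap("wrist","w18")
E
```

```text
t 39.9333 tcp [601.08  108.781 198.745] shift cm [ 0.075  5.874 -0.099] rot [-0.002  0.003 -0.001] F [ 0.202 -0.129 -0.339] w 87.83381369686164
```

View pics/w18.png

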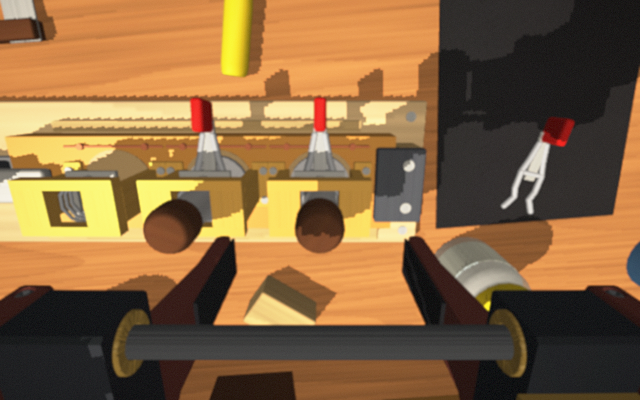

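Request:
carry_out:
  delta_pos:
    - [0, 2.5, 0]
    - [0, 4.5, 0]
    - [0, 5.5, 0]
    - [0, 5.9, 0]
    - [0, 5.9, 0]
    - [0, 5.9, 0]
  rotation:
    - [0, 0, 0]
    - [0, 0, 0]
    - [0, 0, 0]
    - [0, 0, 0]
    - [0, 0, 0]
    - [0, 0, 0]

```text
t: 40.48
ee_pos: [602.4, 108.7, 141.6]
orientation: [-1.25, -1.145, 1.144]
ft_force: [0.3, 0.1, 0.0]
width: 87.7
```

Request:
carry_out:
  delta_pos:
    - [0, 0, 0]
    - [0, 0, 0]
    - [0, 0, 0]
    - [0, 0, 0]
    - [0, 0, 0]
    - [0, 0, 0]
    - [0, 0, 0]
    - [0, 0, 0]
    - [0, 0, 0]
    - [0, 0, 0]
    - [0, 0, 0]
    - [0, 0, 0]
  rotation:
    - [0, 0, 0]
    - [0, 0, 0]
    - [0, 0, 0]
    - [0, 0, 0]
    - [0, 0, 0]
    - [0, 0, 0]
    - [0, 0, 0]
    - [0, 0, 0]
    - [0, 0, 0]
    - [0, 0, 0]
    - [0, 0, 0]
    - [0, 0, 0]
  hand: 255

```text
t: 41.48
ee_pos: [601.9, 109.2, 141.0]
orientation: [-1.249, -1.145, 1.145]
ft_force: [0.1, -0.4, -0.0]
width: 31.6
```

Request:
carry_out:
  delta_pos:
    - [0, -0.1, 0]
    - [0, -0.2, 0]
    - [0, -0.3, 0]
    - [0, -0.4, 0]
    - [0, -0.5, 0]
    - [0, -0.6, 0]
    - [0, -0.7, 0]
    - [0, -0.8, 0]
    - [0, -0.9, 0]
    - [0, -1.0, 0]
    - [0, -1.0, 0]
    - [0, -1.0, 0]
  rotation:
    - [0, 0, 0]
    - [0, 0, 0]
    - [0, 0, 0]
    - [0, 0, 0]
    - [0, 0, 0]
    - [0, 0, 0]
    - [0, 0, 0]
    - [0, 0, 0]
    - [0, 0, 0]
    - [0, 0, 0]
    - [0, 0, 0]
    - [0, 0, 0]

```text
t: 42.48
ee_pos: [601.5, 109.2, 150.8]
orientation: [-1.248, -1.144, 1.146]
ft_force: [-0.3, -0.7, -8.7]
width: 31.5
```

Request:
carry_out:
  delta_pos:
    - [0, -0.05, 0]
    - [0, -0.1, 0]
    - [0, -0.15, 0]
    - [0, -0.2, 0]
    - [0, -0.25, 0]
    - [0, -0.3, 0]
    - [0, -0.35, 0]
    - [0, -0.4, 0]
    - [0, -0.45, 0]
    - [0, -0.5, 0]
    - [0, -0.55, 0]
    - [0, -0.6, 0]
  rotation:
    - [0, 0, 0]
    - [0, 0, 0]
    - [0, 0, 0]
    - [0, 0, 0]
    - [0, 0, 0]
    - [0, 0, 0]
    - [0, 0, 0]
    - [0, 0, 0]
    - [0, 0, 0]
    - [0, 0, 0]
    - [0, 0, 0]
    - [0, 0, 0]

```text
t: 43.48
ee_pos: [601.7, 109.0, 156.9]
orientation: [-1.249, -1.145, 1.146]
ft_force: [-0.8, -2.7, -12.5]
width: 31.3
```

Request:
carry_out:
  delta_pos:
    - [0, 0, 0]
    - [0, 0, 0]
    - [0, 0, 0]
    - [0, 0, 0]
    - [0, 0, 0]
    - [0, 0, 0]
    - [0, 0, 0]
    - [0, 0, 0]
    - [0, 0, 0]
    - [0, 0, 0]
    - [0, 0, 0]
    - [0, 0, 0]
  rotation:
    - [0, 0, 0]
    - [0, 0, 0]
    - [0, 0, 0]
    - [0, 0, 0]
    - [0, 0, 0]
    - [0, 0, 0]
    - [0, 0, 0]
    - [0, 0, 0]
    - [0, 0, 0]
    - [0, 0, 0]
    - [0, 0, 0]
    - [0, 0, 0]

```text
t: 44.48
ee_pos: [601.8, 109.1, 157.0]
orientation: [-1.249, -1.145, 1.145]
ft_force: [-1.5, -2.6, -12.7]
width: 31.8
```

```bash
python3 - <<'E'
from h import *
o=ctrl.get_obs();print(o["ee_pos"],o["ft_force"],o["width"])
snap("side","s7"); crop("s7",250,160,400,310,5)
E
```

```text
[601.845 109.132 157.039] [ -1.541  -2.628 -12.711] 31.766576371435068
```

View pics/s7_c250_160.png

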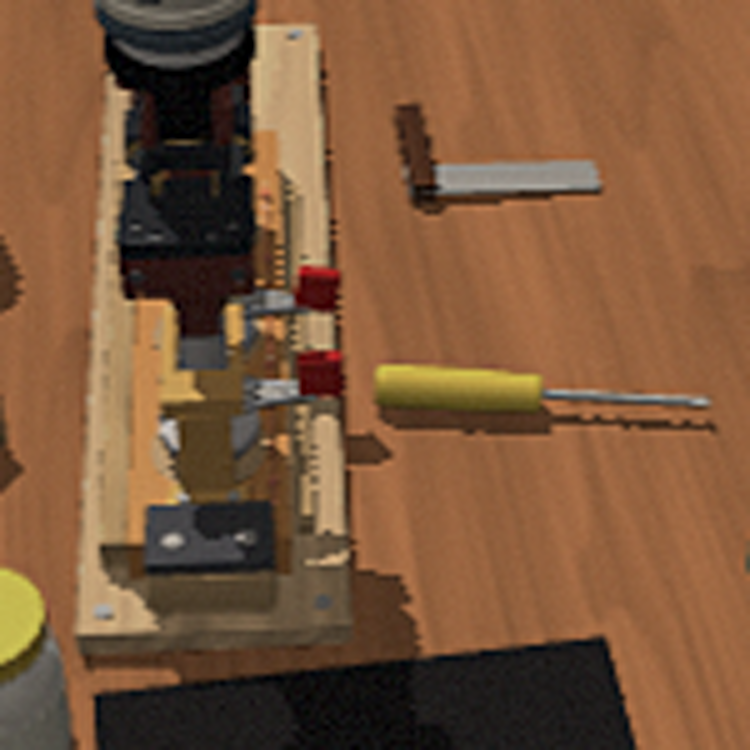

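Request:
carry_out:
  delta_pos:
    - [0, -0.05, 0]
    - [0, -0.1, 0]
    - [0, -0.15, 0]
    - [0, -0.15, 0]
    - [0, -0.15, 0]
    - [0, -0.15, 0]
    - [0, -0.15, 0]
    - [0, -0.15, 0]
    - [0, -0.15, 0]
    - [0, -0.15, 0]
    - [0, -0.15, 0]
    - [0, -0.15, 0]
  rotation:
    - [0, 0, 0]
    - [0, 0, 0]
    - [0, 0, 0]
    - [0, 0, 0]
    - [0, 0, 0]
    - [0, 0, 0]
    - [0, 0, 0]
    - [0, 0, 0]
    - [0, 0, 0]
    - [0, 0, 0]
    - [0, 0, 0]
    - [0, 0, 0]

```text
t: 45.53
ee_pos: [601.9, 109.2, 158.5]
orientation: [-1.249, -1.145, 1.145]
ft_force: [-2.9, -2.3, -14.0]
width: 31.6
```

Request:
carry_out:
  delta_pos:
    - [0, 0, 0]
    - [0, 0, 0]
    - [0, 0, 0]
    - [0, 0, 0]
  rotation:
    - [0, 0, 0]
    - [0, 0, 0]
    - [0, 0, 0]
    - [0, 0, 0]

```text
t: 45.87
ee_pos: [601.9, 109.2, 158.6]
orientation: [-1.249, -1.145, 1.145]
ft_force: [-2.5, -3.7, -14.1]
width: 31.4
```

Request:
carry_out:
  delta_pos:
    - [0, 0.15, 0]
    - [0, 0.3, 0]
    - [0, 0.45, 0]
    - [0, 0.6, 0]
    - [0, 0.75, 0]
    - [0, 0.9, 0]
    - [0, 1.05, 0]
    - [0, 1.2, 0]
    - [0, 1.35, 0]
    - [0, 1.5, 0]
    - [0, 1.65, 0]
    - [0, 1.75, 0]
  rotation:
    - [0, 0, 0]
    - [0, 0, 0]
    - [0, 0, 0]
    - [0, 0, 0]
    - [0, 0, 0]
    - [0, 0, 0]
    - [0, 0, 0]
    - [0, 0, 0]
    - [0, 0, 0]
    - [0, 0, 0]
    - [0, 0, 0]
    - [0, 0, 0]

```text
t: 46.87
ee_pos: [603.3, 109.6, 142.0]
orientation: [-1.251, -1.148, 1.143]
ft_force: [0.2, -0.1, -1.9]
width: 31.4
```

Request:
carry_out:
  delta_pos:
    - [0, 0, 0]
    - [0, 0, 0]
  rotation:
    - [0, 0, 0]
    - [0, 0, 0]

```text
t: 47.03
ee_pos: [602.5, 109.4, 141.5]
orientation: [-1.25, -1.146, 1.144]
ft_force: [-0.8, -0.5, -2.9]
width: 31.4
```

Request:
carry_out:
  delta_pos:
    - [0, 0, 0]
    - [0, 0, 0]
    - [0, 0, 0]
    - [0, 0, 0]
    - [0, 0, 0]
    - [0, 0, 0]
    - [0, 0, 0]
  rotation:
    - [0, 0, 0]
    - [0, 0, 0]
    - [0, 0, 0]
    - [0, 0, 0]
    - [0, 0, 0]
    - [0, 0, 0]
    - [0, 0, 0]
  hand: 0

```text
t: 47.62
ee_pos: [602.0, 109.2, 141.1]
orientation: [-1.249, -1.145, 1.145]
ft_force: [0.9, 0.5, 0.5]
width: 74.6
```

Request:
carry_out:
  delta_pos:
    - [0, -3, 0]
    - [0, -7, 0]
    - [0, -10, 0]
    - [0, -10.5, 0]
    - [0, -10.5, 0]
  rotation:
    - [0, 0, 0]
    - [0, 0, 0]
    - [0, 0, 0]
    - [0, 0, 0]
    - [0, 0, 0]

```text
t: 48.03
ee_pos: [603.4, 109.4, 248.9]
orientation: [-1.252, -1.149, 1.142]
ft_force: [0.8, 1.0, -0.4]
width: 87.8
```

```bash
python3 - <<'E'
from h import *
snap("wrist","w19"); crop("w19",130,80,430,260,2.6)
move([573.2,-222.3,240],down(1.645))
E
```

```text
t 48.0833 tcp [602.157 109.249 246.704] shift cm [-33.281   0.656   0.011] rot [0.001 1.41  0.002] F [-0.038  0.234 -0.107] w 87.76295926293332
```

View pics/w19_c130_80.png

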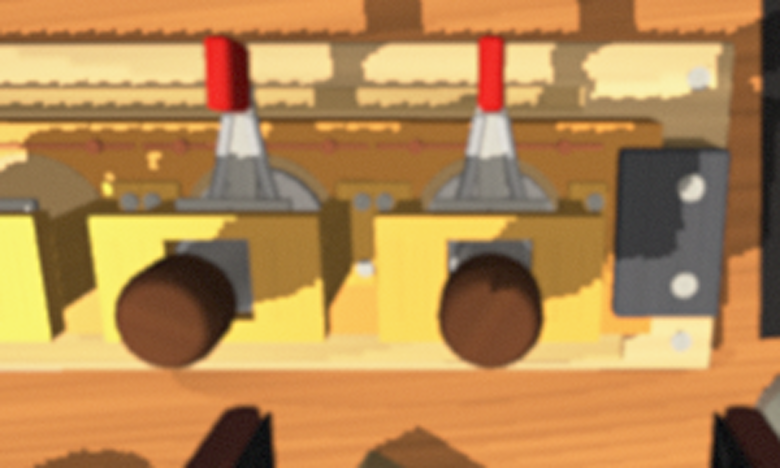

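Both valves are down and clipped. Back to the clamp.

Request:
carry_out:
  delta_pos:
    - [-33.3, 0.6, 0]
    - [-33.3, 0.6, 0]
    - [-33.3, 0.6, 0]
    - [-33.3, 0.6, 0]
    - [-33.3, 0.6, 0]
    - [-33.3, 0.6, 0]
    - [-33.3, 0.6, 0]
    - [-33.3, 0.6, 0]
    - [-33.3, 0.6, 0]
    - [-33.3, 0.6, 0]
    - [-33.3, 0.6, 0]
    - [-33.3, 0.6, 0]
  rotation:
    - [0, 1.41, 0]
    - [0, 1.41, 0]
    - [0, 1.41, 0]
    - [0, 1.41, 0]
    - [0, 1.41, 0]
    - [0, 1.41, 0]
    - [0, 1.41, 0]
    - [0, 1.41, 0]
    - [0, 1.41, 0]
    - [0, 1.41, 0]
    - [0, 1.41, 0]
    - [0, 1.41, 0]

```text
t: 49.08
ee_pos: [571.6, -222.6, 237.4]
orientation: [-1.568, -0.049, 0.055]
ft_force: [-0.4, -0.3, 0.7]
width: 88.1
```

Request:
carry_out:
  delta_pos:
    - [0, 0, 0]
    - [0, 0, 0]
  rotation:
    - [0, 0, 0]
    - [0, 0, 0]

```text
t: 49.25
ee_pos: [572.1, -222.2, 238.2]
orientation: [-1.569, -0.057, 0.061]
ft_force: [0.6, 0.1, 0.1]
width: 87.8
```

```bash
python3 - <<'E'
from h import *
move([573.2,-222.3,86],down(1.645)); snap("wrist","w20"); print(proj(wc("w20"),[573.2,-222.3,119])); crop("w20",220,80,420,230,4)
E
```

```text
t 49.25 tcp [ 572.142 -222.223  238.226] shift cm [ 0.147 15.222 -0.036] rot [-0.001  0.001 -0.003] F [0.582 0.109 0.119] w 87.84965581690797
[[320.323 192.23 ]]
```

View pics/w20_c220_80.png

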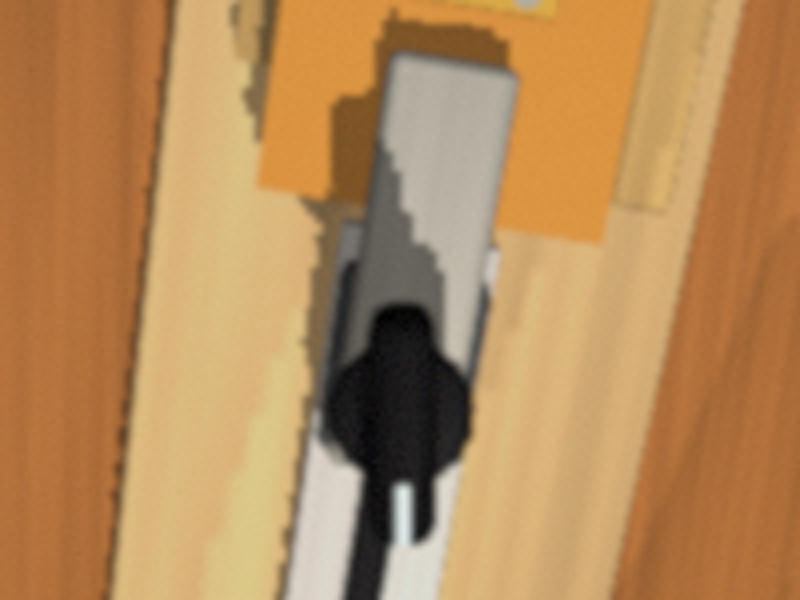

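Request:
carry_out:
  delta_pos:
    - [0, 4, 0]
    - [0, 8, 0]
    - [0, 11, 0]
    - [0, 13.5, 0]
    - [0, 15, 0]
    - [0, 15.2, 0]
    - [0, 15.2, 0]
    - [0, 15.2, 0]
  rotation:
    - [0, 0, 0]
    - [0, 0, 0]
    - [0, 0, 0]
    - [0, 0, 0]
    - [0, 0, 0]
    - [0, 0, 0]
    - [0, 0, 0]
    - [0, 0, 0]

```text
t: 49.97
ee_pos: [573.6, -222.7, 88.7]
orientation: [-1.57, -0.059, 0.058]
ft_force: [0.6, -0.7, 0.6]
width: 88.0
```

Request:
carry_out:
  delta_pos:
    - [0, 0, 0]
    - [0, 0, 0]
    - [0, 0, 0]
    - [0, 0, 0]
    - [0, 0, 0]
    - [0, 0, 0]
    - [0, 0, 0]
    - [0, 0, 0]
    - [0, 0, 0]
    - [0, 0, 0]
    - [0, 0, 0]
    - [0, 0, 0]
  rotation:
    - [0, 0, 0]
    - [0, 0, 0]
    - [0, 0, 0]
    - [0, 0, 0]
    - [0, 0, 0]
    - [0, 0, 0]
    - [0, 0, 0]
    - [0, 0, 0]
    - [0, 0, 0]
    - [0, 0, 0]
    - [0, 0, 0]
    - [0, 0, 0]
  hand: 255

```text
t: 50.97
ee_pos: [572.8, -222.6, 88.1]
orientation: [-1.57, -0.058, 0.059]
ft_force: [-1.0, 0.5, 0.1]
width: 14.8
```

Request:
carry_out:
  delta_pos:
    - [0, 0, 0]
    - [0, 0, 0]
    - [0, 0, 0]
  rotation:
    - [0, 0, 0]
    - [0, 0, 0]
    - [0, 0, 0]

```text
t: 51.22
ee_pos: [572.8, -222.5, 88.0]
orientation: [-1.57, -0.058, 0.059]
ft_force: [-1.1, 0.4, 0.7]
width: 15.1
```

Gripped at 15 mm. Turning back counter-clockwise by 1.4 rad.

Request:
carry_out:
  delta_pos:
    - [0, 0, 0]
    - [0, 0, 0]
    - [0, 0, 0]
    - [0, 0, 0]
    - [0, 0, 0]
    - [0, 0, 0]
    - [0, 0, 0]
    - [0, 0, 0]
    - [0, 0, 0]
    - [0, 0, 0]
    - [0, 0, 0]
    - [0, 0, 0]
  rotation:
    - [0, -0.08, 0]
    - [0, -0.16, 0]
    - [0, -0.24, 0]
    - [0, -0.32, 0]
    - [0, -0.4, 0]
    - [0, -0.48, 0]
    - [0, -0.56, 0]
    - [0, -0.64, 0]
    - [0, -0.72, 0]
    - [0, -0.8, 0]
    - [0, -0.88, 0]
    - [0, -0.88, 0]

```text
t: 52.22
ee_pos: [573.8, -222.3, 88.0]
orientation: [-1.44, -0.747, 0.744]
ft_force: [2.4, 1.9, -2.2]
width: 14.9
```

Request:
carry_out:
  delta_pos:
    - [0, 0, 0]
    - [0, 0, 0]
    - [0, 0, 0]
    - [0, 0, 0]
    - [0, 0, 0]
    - [0, 0, 0]
    - [0, 0, 0]
    - [0, 0, 0]
    - [0, 0, 0]
  rotation:
    - [0, -0.08, 0]
    - [0, -0.16, 0]
    - [0, -0.24, 0]
    - [0, -0.32, 0]
    - [0, -0.4, 0]
    - [0, -0.48, 0]
    - [0, -0.54, 0]
    - [0, -0.54, 0]
    - [0, -0.54, 0]

```text
t: 52.97
ee_pos: [573.9, -222.5, 88.0]
orientation: [-1.248, -1.151, 1.149]
ft_force: [4.1, 2.4, -4.9]
width: 14.7
```

```bash
python3 - <<'E'
from h import *
o=ctrl.get_obs(); R=Ro.from_rotvec(o["orientation"]).as_matrix(); print("yaw",np.arctan2(R[1,2],R[0,2])-np.pi, o["moment"],o["qpos"])
jy=np.array([np.sin(.089),np.cos(.089),0]); move(np.array(o["ee_pos"])-41*jy)
E
```

```text
yaw -0.08088845116624466 [ 0.312 -1.326 -0.267] [-0.39   0.583  1.73   0.001  0.827 -1.88 ]
t 52.9667 tcp [ 573.897 -222.475   88.029] shift cm [-4.1   -0.001  0.033] rot  F [ 4.068  2.37  -4.938] w 14.700217132810714
```

Request:
carry_out:
  delta_pos:
    - [-0.4, 0, 0]
    - [-0.8, 0, 0]
    - [-1.2, 0, 0]
    - [-1.6, 0, 0]
    - [-2.0, 0, 0]
    - [-2.4, 0, 0]
    - [-2.8, 0, 0]
    - [-3.2, 0, 0]
    - [-3.6, 0, 0]
    - [-3.9, 0, 0]
    - [-4.0, 0, 0]
    - [-4.0, 0, 0]
  rotation:
    - [0, 0, 0]
    - [0, 0, 0]
    - [0, 0, 0]
    - [0, 0, 0]
    - [0, 0, 0]
    - [0, 0, 0]
    - [0, 0, 0]
    - [0, 0, 0]
    - [0, 0, 0]
    - [0, 0, 0]
    - [0, 0, 0]
    - [0, 0, 0]

```text
t: 53.97
ee_pos: [570.4, -263.0, 88.0]
orientation: [-1.246, -1.152, 1.151]
ft_force: [4.6, -0.2, -5.4]
width: 14.8
```

Request:
carry_out:
  delta_pos:
    - [0, 0, 0]
    - [0, 0, 0]
    - [0, 0, 0]
    - [0, 0, 0]
    - [0, 0, 0]
    - [0, 0, 0]
    - [0, 0, 0]
  rotation:
    - [0, 0, 0]
    - [0, 0, 0]
    - [0, 0, 0]
    - [0, 0, 0]
    - [0, 0, 0]
    - [0, 0, 0]
    - [0, 0, 0]
  hand: 0

```text
t: 54.55
ee_pos: [569.9, -262.4, 88.2]
orientation: [-1.244, -1.152, 1.153]
ft_force: [-0.1, 0.5, 0.4]
width: 57.7
```

Request:
carry_out:
  delta_pos:
    - [0, -1, 0]
    - [0, -4, 0]
    - [0, -8, 0]
    - [0, -12, 0]
    - [0, -16, 0]
    - [0, -17, 0]
    - [0, -17, 0]
    - [0, -17, 0]
  rotation:
    - [0, 0, 0]
    - [0, 0, 0]
    - [0, 0, 0]
    - [0, 0, 0]
    - [0, 0, 0]
    - [0, 0, 0]
    - [0, 0, 0]
    - [0, 0, 0]

```text
t: 55.22
ee_pos: [569.9, -262.4, 258.6]
orientation: [-1.246, -1.153, 1.152]
ft_force: [-0.3, 0.0, -0.0]
width: 87.7
```

```bash
python3 - <<'E'
from h import *
snap("wrist","w21"); snap("side","s8"); crop("s8",220,130,400,310,4.2)
a=wc("w21"); print(proj(a,[[578.5,-262.6,119],[576.6,-183,70],[623,-334.6,20]]))
E
```

```text
[[319.263 194.486]
 [394.158 173.899]
 [264.448 209.904]]
```

View pics/w21.png

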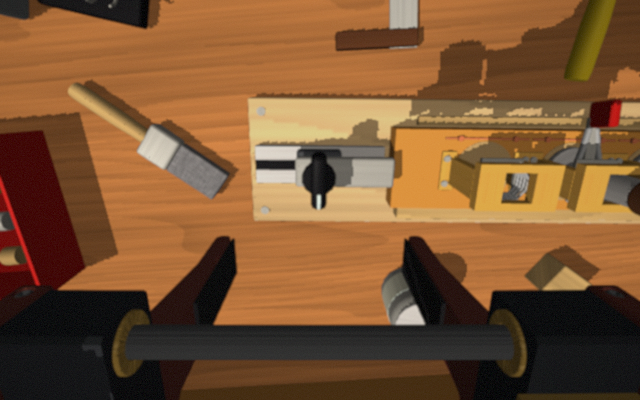

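View pics/s8_c220_130.png

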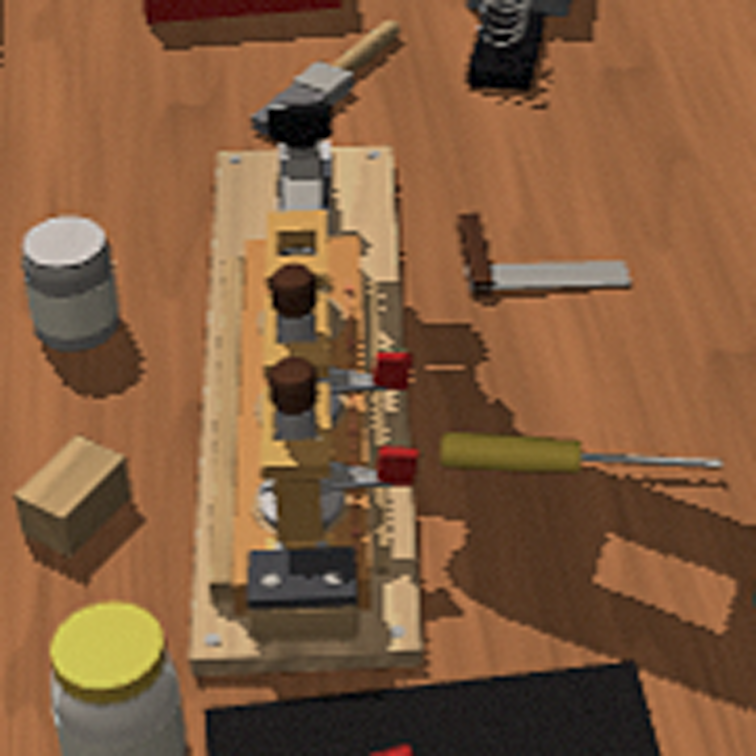

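```bash
python3 - <<'E'
from h import *
crop("w21",240,90,420,230,4.4)
o=ctrl.get_obs();print(o["t"],o["ft_force"])
E
```

```text
55.3167 [ 0.71  -0.138 -0.001]
```

View pics/w21_c240_90.png

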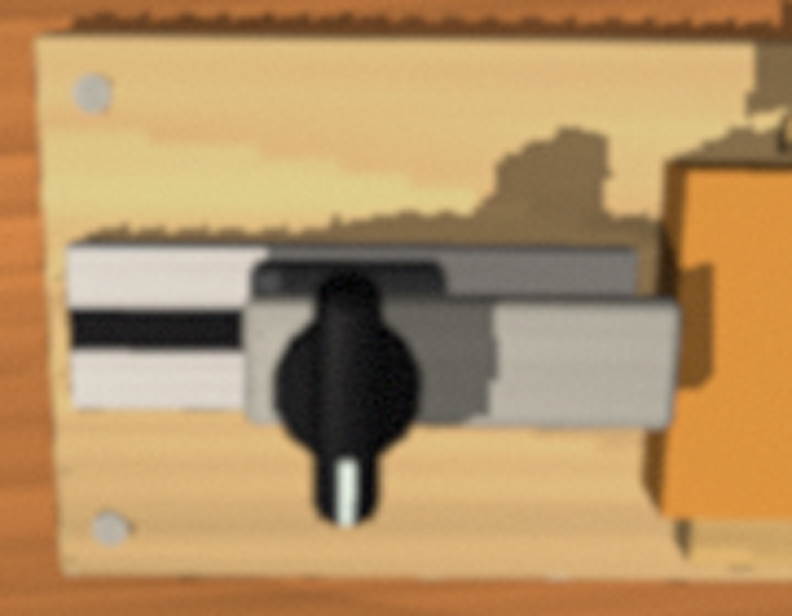

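```bash
python3 - <<'E'
from h import *
c=wc("w19"); f=lambda x,y:(130+x/2.6,80+y/2.6)
th=-.089;jx=np.array([np.cos(th),np.sin(th)])
for v,p in((np.array([602.0,109.4]),(490,76)),(np.array([593.5,14.9]),(228,78))):
    X=onz(c,f(*p),94); print(X,(X[:2]-v)@jx,(X[:2]-v)@[-jx[1],jx[0]])
E
```

```text
[537.319 115.136  94.   ] -64.93441125246744 -0.03573010221041972
[530.02  24.34  94.  ] -64.06802036357907 3.7607308070510985
```

Each clip's tab measures 64–65 mm from its stem axis, so both seats are on the axis. The clamp and knob match their start pictures. Handing in.

```bash
python3 - <<'E'
from workcell import ctrl
print(ctrl.close_job())
E
```

```text
the job is handed in; nothing more can be done
None
```

The job is done and handed in at about 55 s. Valve 1 was absent (empty bridge), so I clipped and proved only valves 2 and 3.

- **Clamp on:** I slid the clamp about 40 mm onto the rail and turned its knob clockwise by about 1.41 rad to the stop, where the moment read about 0.57 N m. I did not measure the foot's force on the rail directly.
- **Clips:** One red-handled clip went into each of valves 3 and 2. Each resisted a pull back with about 4.5 N. Their grips measured 65 and 64 mm from the stem axes (65 mm nominal). Valve 2's grip read about 4 mm to one side, which I did not look into further. The third red clip stayed on the mat.
- **Proving:** I worked from the clamp end.
  - **Valve 2:** raised 16 mm at about 14 to 14.7 N.
  - **Valve 3:** held first at 16 mm and 12.7 N, then at 17.5 mm and 14 N. That is about 12.5 mm of cup lift, a little over the 1 cm asked.
  - Both were held still for over a second and let down slowly.
- **Clamp off:** I turned the knob back to 0 and slid the clamp fully back. The last wrist picture matches the start view to within about 2 px at the strap end. The valves are down, the clips in place, the rail in the jig, the gripper clear, and the bystanders look undisturbed.

The wrist camera's reported mounting drifted by about 2 mm between readings. I used a fixed value taken from two opposite views of the clamp, and the heights then agreed with those given in the text.

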